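# Set up a resistor batch for inspection

## Task

Get this batch of cement resistors ready for inspection: swing the magnifier's lens clear of the blue tray, put every white-and-tan resistor side by side on the tray floor (none stacked or on the rim), then swing the lens back so that it is centred over the tray. Turn the knob of the batch counter until the number of resistors in the tray stands whole in the middle of its window, and leave the batteries and the fuse on the desk where they are.

Things in the scene. Friction and masses are not known exactly. Their poses are not given: they have to be found in the camera images.
- resistor_1: white and tan cement resistor, a block 16 x 28 mm (x, y of its frame; the y centre is at +1 mm) and 20 mm high, with a thin wire lead that sticks up 12 mm more at one end and may be ignored; about 30 g. Origin: centre of its underside, z up. Grip it across the 16 mm. There are 4 to 6 of them
- resistor_1_mid (a point): centre of that resistor's block, 10 mm above its underside
- resistor_2: another such resistor, same size and frame
- resistor_2_mid (a point): centre of that resistor's block, 10 mm above its underside
- resistor_3: another such resistor, same size and frame
- resistor_3_mid (a point): centre of that resistor's block, 10 mm above its underside
- resistor_4: another such resistor, same size and frame; absent (None) in some runs
- resistor_4_mid (a point): centre of that resistor's block, 10 mm above its underside
- resistor_5: another such resistor, same size and frame; absent (None) in some runs
- resistor_5_mid (a point): centre of that resistor's block, 10 mm above its underside
- resistor_6: another such resistor, same size and frame; absent (None) in some runs
- resistor_6_mid (a point): centre of that resistor's block, 10 mm above its underside
- tray_in (a point): blue open inspection tray, fixed to the desk, 140 x 130 mm outside (x, y of this frame), inside 132 x 122 mm; rim 12 mm high, walls and floor 4 mm thick. This point: centre of its inner floor, 4 mm above the desk, z up
- magnifier: bench magnifier, fixed to the desk: dark round foot 100 mm across, upright steel post on its centre. Origin: centre of the foot's underside = the vertical axis on which the lens arm swings
- lens_arm (a joint): swing of the lens arm about the post, rad, -1.7 to 1.7, growing anticlockwise seen from above; at 0 the arm points along the magnifier's own -x. Stiff: it takes about 0.5 N m (about 3 N at the handle) and stays where it is left. The arm is 112 mm above the desk
- lens (a point): centre of the round lens (black rim 124 mm across, 10 mm thick, underside 107 mm above the desk), 225 mm from the post's axis; too low to load the tray beneath it
- lens_handle (a point): red upright round handle pin on the arm, 16 mm thick, 165 mm from the post's axis: it rises 40 mm from the arm to 157 mm above the desk; this point is on its axis, 15 mm below its top
- counter: batch counter, fixed to the desk: grey and green case 130 x 130 mm, 40 mm high, with a small window (24 mm wide, 28 mm deep) in its top, in front of the knob on the case's own -x side (toward the robot). Origin: centre of its underside
- counter_knob (a point): the counter's black bar knob, on the vertical axis of its drum, 60 mm above the desk. The bar is 40 mm long, 14 mm thick and 26 mm high, 45 to 71 mm above the desk; at joint value 0 it lies along the case's x axis and turns with the drum. A round flange 38 mm across is under it
- counter_window (a point): centre of the window in the case's top, 40 mm above the desk
- counter_drum (a joint): turn of the white number drum with its knob, rad, stops at -0.3 and 5.95, growing anticlockwise seen from above. The digits 0 to 9, black, stand on it every 0.6283 rad: number k is exactly in the middle of the window at k x 0.6283. It stays where it is left (about 0.06 N m to turn)
- battery_1: red and white round battery lying on the desk, 15 x 50 mm: a bystander, not part of the batch
- battery_2: yellow and black round battery lying on the desk, 15 x 50 mm: a bystander
- fuse_tube: small fuse tube with brass-coloured ends lying on the desk, 10 x 34 mm: a bystander

How it is judged (in metres and radians):
On the way, in this order (a step that is already met when the one before it is completed fails the run):
1. the lens is swung clear of the tray (horizontal distance between lens and tray_in above 0.12 m), for 0.2 s.
2. every resistor lies on the tray floor (x of resistor_1_mid in the frame of tray_in between -0.063 and 0.063 m and y of resistor_1_mid in the frame of tray_in between -0.058 and 0.058 m and z of resistor_1_mid in the frame of tray_in between 0.002 and 0.017 m and x of resistor_2_mid in the frame of tray_in between -0.063 and 0.063 m and y of resistor_2_mid in the frame of tray_in between -0.058 and 0.058 m and z of resistor_2_mid in the frame of tray_in between 0.002 and 0.017 m and x of resistor_3_mid in the frame of tray_in between -0.063 and 0.063 m and y of resistor_3_mid in the frame of tray_in between -0.058 and 0.058 m and z of resistor_3_mid in the frame of tray_in between 0.002 and 0.017 m and x of resistor_4_mid in the frame of tray_in between -0.063 and 0.063 m and y of resistor_4_mid in the frame of tray_in between -0.058 and 0.058 m and z of resistor_4_mid in the frame of tray_in between 0.002 and 0.017 m and x of resistor_5_mid in the frame of tray_in between -0.063 and 0.063 m and y of resistor_5_mid in the frame of tray_in between -0.058 and 0.058 m and z of resistor_5_mid in the frame of tray_in between 0.002 and 0.017 m and x of resistor_6_mid in the frame of tray_in between -0.063 and 0.063 m and y of resistor_6_mid in the frame of tray_in between -0.058 and 0.058 m and z of resistor_6_mid in the frame of tray_in between 0.002 and 0.017 m and linear speed of each of resistor_1, resistor_2, resistor_3, resistor_4, resistor_5, resistor_6 below 0.02 m/s), for 0.2 s.
3. the lens is centred over the tray again (horizontal distance between lens and tray_in below 0.03 m and velocity of joint lens_arm between -0.05 and 0.05 rad/s), for 0.2 s.
At the end, for the whole second after the job is handed in: every resistor that is there lies at rest on the tray floor (its centre inside the walls and less than 17 mm above the floor), the lens centre is within 30 mm of the tray centre seen from above, and the counter's drum is within 0.14 rad of the number of resistors present (4, 5 or 6) (all of step 2 and all of step 3 and ((value of joint counter_drum between 2.373 and 2.653 rad and (height (world z) of resistor_4 above -9 m or value of joint counter_drum above 99 rad) and not (height (world z) of resistor_5 above -9 m or value of joint counter_drum above 99 rad) and not (height (world z) of resistor_6 above -9 m or value of joint counter_drum above 99 rad)) or (value of joint counter_drum between 2.373 and 2.653 rad and not (height (world z) of resistor_4 above -9 m or value of joint counter_drum above 99 rad) and (height (world z) of resistor_5 above -9 m or value of joint counter_drum above 99 rad) and not (height (world z) of resistor_6 above -9 m or value of joint counter_drum above 99 rad)) or (value of joint counter_drum between 2.373 and 2.653 rad and not (height (world z) of resistor_4 above -9 m or value of joint counter_drum above 99 rad) and not (height (world z) of resistor_5 above -9 m or value of joint counter_drum above 99 rad) and (height (world z) of resistor_6 above -9 m or value of joint counter_drum above 99 rad)) or (value of joint counter_drum between 3.002 and 3.282 rad and (height (world z) of resistor_4 above -9 m or value of joint counter_drum above 99 rad) and (height (world z) of resistor_5 above -9 m or value of joint counter_drum above 99 rad) and not (height (world z) of resistor_6 above -9 m or value of joint counter_drum above 99 rad)) or (value of joint counter_drum between 3.002 and 3.282 rad and (height (world z) of resistor_4 above -9 m or value of joint counter_drum above 99 rad) and not (height (world z) of resistor_5 above -9 m or value of joint counter_drum above 99 rad) and (height (world z) of resistor_6 above -9 m or value of joint counter_drum above 99 rad)) or (value of joint counter_drum between 3.002 and 3.282 rad and not (height (world z) of resistor_4 above -9 m or value of joint counter_drum above 99 rad) and (height (world z) of resistor_5 above -9 m or value of joint counter_drum above 99 rad) and (height (world z) of resistor_6 above -9 m or value of joint counter_drum above 99 rad)) or (value of joint counter_drum between 3.63 and 3.91 rad and (height (world z) of resistor_4 above -9 m or value of joint counter_drum above 99 rad) and (height (world z) of resistor_5 above -9 m or value of joint counter_drum above 99 rad) and (height (world z) of resistor_6 above -9 m or value of joint counter_drum above 99 rad)))); the robot touches nothing.
It fails at once if the red and white battery is moved more than 5 cm (distance of battery_1 from where it was at the start of the episode above 0.05 m).
It fails at once if the yellow and black battery is moved more than 5 cm (distance of battery_2 from where it was at the start of the episode above 0.05 m).
It fails at once if the fuse tube is moved more than 5 cm (distance of fuse_tube from where it was at the start of the episode above 0.05 m).
Of resistor_4, resistor_5, resistor_6 only 1 to 3 are there at a start; the rules pass over those that are not, and their reading is None.
At some moment in a run one of resistor_1, resistor_2, resistor_3, resistor_4, resistor_5, resistor_6 may be knocked a few centimetres aside while the robot is not near it.
Once in a run the grip may slacken for a moment while it holds something.
It also fails if it takes over 210 s, if anything falls off the work surface, if the arm or the gripper's body presses on something with over 40 N, if the wrist force passes 120 N, or if a joint passes its speed limit or range.

## Robot

A 6-joint arm with a two-finger parallel gripper is mounted at the origin on a cart in front of the work surface, level with it; the furniture and walls round the work are solid. World frame = base frame: x ahead of the robot, y to its left, z up, the work surface at z = 0. Lengths are in m, angles in degrees, forces in N, time in s.
With the tool pointing down it reaches from about 0.25 to 0.725 m from the base axis. Payload 9.7 kg.
Tool frame: the origin (TCP) lies between the finger pads; the fingertips stand bot.tcp_to_tips ahead of it and the grasp point (between the pads) lies 11 mm behind it (bot.tcp_to_tips is the distance from the TCP to the fingertips, in m); z points along the fingers, y is the line along which they close (so a half turn about z gives the same grasp; the last joint's range is limited). The gripper opens to 85 mm and grips with 20 to 120 N. Pads are 22 mm wide; open, the fingers measure 114 mm over their backs; the gripper's body (76 mm by 85 mm) begins 54 mm behind the grasp point. The pads swing forward as they close: fully open they stand 13 mm farther back than shut.
Start: joints at [70.474, 4.979, 10.078, 95.1, 0, 90], TCP at [0.184, 0.518, 0.239] pointing down, gripper open.
Joint ranges: [-179.16, 179.16], [-48.56, 103.87], [-65.8, 70.77], [-126.05, 130.52], [-82.76, 87.17], [-180, 180]. Speed limits (degrees/s): [127.2, 127.2, 147.25, 180, 180, 180].

## Interface

Orientations are given as [roll, pitch, yaw] about the fixed x, y, z axes, in that order (R = Rz(yaw) Ry(pitch) Rx(roll)).
In Python, from workcell import bot gives the robot as it stands. The module is installed in compiled form; this text tells all that it offers.
- The arm moves only by the tool carry_out, never from a script. Its arguments are lists of equal length, an entry for each row: "linear": the shift along the world's x, y, z normalised to -1 to 1, where 1 is 2 cm, a list of three; "rotation": the turn, a rotation vector about the world's x, y, z normalised to -1 to 1, where 1 is 8 degrees, a list of three; "grip": the closure, from -1 (fully open) to 1 (shut). In form: {"linear": [[tx, ty, tz], ...], "rotation": [[rx, ry, rz], ...], "grip": [grip, ...]}. A call has 1 to 12 rows; each row shifts and turns the commanded pose from where the row before left it; what a row does not reach is not made up. A row lasts 1/10 s, in which the tool goes at most 50 mm and 8.59 degrees, less where a joint would pass 70% of its speed; a pose out of reach is approached as far as the arm can. A call with a number of a shift or a turn outside -1 to 1 is refused whole. A call with a gripper value outside its range is refused whole. The fingers move at their own pace and stop on an object; "grip_force" is the grip in N (left out, the last holds). Time passes only in rows, so rows that do not move let the fingers close. It gives the time, the measured TCP pose, the force, the opening and the grip force at its end, in the units of the state.
- bot.get_obs(): the state, without advancing time (a new reading comes with each control period).
- bot.camera(name): name is "scene" or "side" or "wrist"; returns the picture (420x560x3 uint8, blue, green, red); there is no depth.
- bot.camera_model(name): a dict with "fx", "fy", "cx", "cy" (pixels), "camera_from_world" (4x4, takes a point from world to camera coordinates). Camera axes: x right, y up, looking along -z (the intrinsics and any distortion apply to the point x, -y, -z); pixel columns grow to the right and rows downward; lengths in m; the calibration is good to about 2 mm. A picture is of the moment at which its call begins: read the wrist's pose just before it. camera_model takes no time and is no camera call; for the wrist camera it gives the pose at the moment of the call.
- bot.job_done(): hands the job in; it is judged then, once.
The state is a dict: "time": time; "q": joint angles; "qd": joint speeds; "joint_efforts": joint torques, N m; "ee_pos": TCP position; "tcp_rot": TCP orientation; "wrist_force": force on the tool from outside, world axes, zero at the start; "torque": the same for the moment, N m; "opening": finger opening in m; "grasp_force": force on a finger pad.
Only numpy, scipy, OpenCV 4.12 (cv2) and the standard library are available. Lean on these libraries where they do the work, as an engineer would, in place of code of your own. Each camera call takes 0.05 s, during which the arm holds its last target. There are 200 camera calls.

## Working session

There is one attempt and no reset: what is moved stays moved. The work goes in short steps, Python scripts to look and compute and a tool call to move; the robot and the scene stay as the last step left them, time stands still between calls to the robot, and variables do not carry over. Pictures are saved under pics/ and viewed, at most 14 in all, crops included, and the job is handed in when it is done.

Besides the shell and the picture viewer there is one more tool, called in YAML: its name, and indented under it one key for each argument. carry_out: Moves the arm, as the interface text tells. Its arguments: {"type":"object","properties":{"linear":{"type":"array","items":{"type":"array","items":{"type":"number"}}},"rotation":{"type":"array","items":{"type":"array","items":{"type":"number"}}},"grip":{"type":"array","items":{"type":"number"}},"grip_force":{"type":"number"}},"required":["linear","rotation","grip"]}

```bash
mkdir -p pics
cat > h.py <<'E'
import numpy as np, cv2
from workcell import bot
def cast(m,u,v,z):
    T=np.linalg.inv(np.array(m["camera_from_world"]))
    d=T[:3,:3]@np.array([(u-m["cx"])/m["fx"],-(v-m["cy"])/m["fy"],-1]);o=T[:3,3]
    return o+d*(z-o[2])/d[2]
def proj(m,p):
    c=np.array(m["camera_from_world"])@np.append(p,1)
    return np.array([m["cx"]+m["fx"]*c[0]/-c[2],m["cy"]-m["fy"]*c[1]/-c[2]])
def shot(n,f,s=1.0):
    m=bot.camera_model(n);i=bot.camera(n);cv2.imwrite("pics/"+f+"_raw.png",i)
    cv2.imwrite("pics/"+f+".png",i if s==1 else cv2.resize(i,None,fx=s,fy=s)); return m,i
E
python3 - <<'E'
from h import *
o=bot.get_obs();print(o["time"],o["ee_pos"],o["tcp_rot"],o["opening"],bot.tcp_to_tips)
for n in("scene","side","wrist"):
    m,i=shot(n,n+"0",1.4); print(n,{k:(np.round(v,3).tolist()) for k,v in m.items()})
E
```

```text
0.0 [0.18376913 0.5181586  0.23860039] [-1.79925545e+02 -2.36107923e-04  1.60471638e+02] 0.08558221579751492 0.008
scene {'fx': 479.284, 'fy': 479.284, 'cx': 287.028, 'cy': 208.882, 'camera_from_world': [[0.483, -0.876, 0.005, -0.254], [0.599, 0.335, 0.728, -0.437], [-0.639, -0.348, 0.686, -0.943], [0.0, 0.0, 0.0, 1.0]]}
side {'fx': 476.986, 'fy': 476.986, 'cx': 287.485, 'cy': 207.064, 'camera_from_world': [[-0.89, -0.455, 0.011, 0.54], [0.201, -0.37, 0.907, -0.185], [-0.409, 0.81, 0.421, -1.199], [0.0, 0.0, 0.0, 1.0]]}
wrist {'fx': 363.024, 'fy': 363.024, 'cx': 279.365, 'cy': 207.872, 'camera_from_world': [[0.335, 0.942, -0.001, -0.549], [-0.892, 0.316, -0.324, 0.043], [-0.305, 0.11, 0.946, -0.38], [0.0, 0.0, 0.0, 1.0]]}
```

View pics/scene0.png

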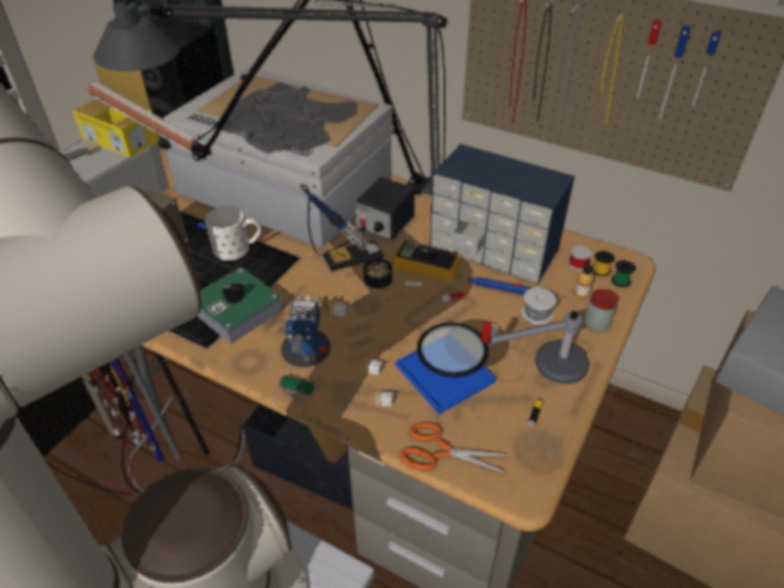

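View pics/side0.png

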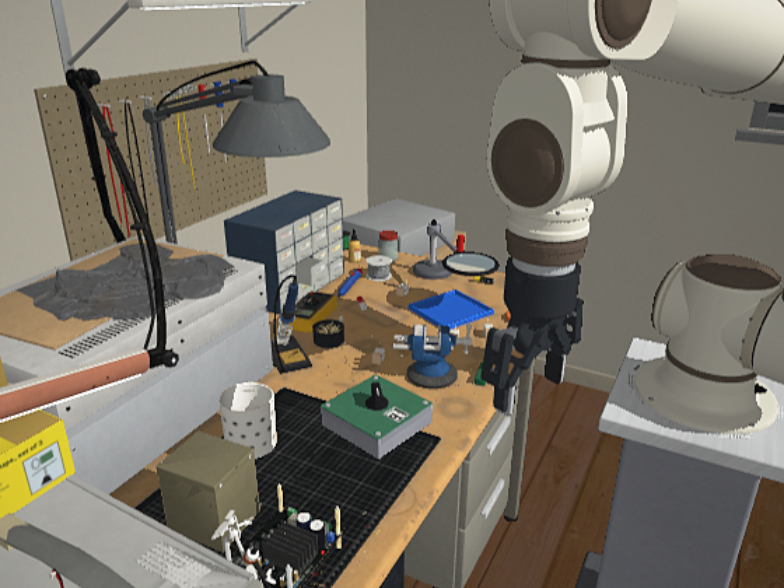

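The scene picture shows the tray with the lens over it, with the post at about (565,330) and the red handle at (488,331). Candidate resistors are at (375,367), (386,398), (338,308) and (412,284), and the battery is at (455,296). In the side picture the counter's knob is at (377,390).

Run:
```python
from h import *
m=bot.camera_model("scene");s=bot.camera_model("side");w=bot.camera_model("wrist")
for n,u,v,z in [("r",375,366,.015),("r",386,398,.015),("r",338,308,.015),("?",412,284,.01),("bat",455,296,.007),("handle top",488,324,.155),("post",574,316,.12),("foot",562,362,.0),("lens",452,350,.112),("by",537,411,.007),("knob",237,292,.06),("vise",305,345,0),("vise",303,300,.09),("cup",377,270,.02),("spool",540,305,.02)]:
    print(n,cast(m,u/1.4,v/1.4,z).round(3))
for n,u,v,z in [("knob",377,388,.06),("win",398,413,.04),("r?",378,354,.015),("vise",431,380,0),("handle",460,243,.145),("r",362,299,.01),("vise top",428,330,.09)]:
    print("side",n,cast(s,u/1.4,v/1.4,z).round(3))
T=np.linalg.inv(np.array(w["camera_from_world"]));print(T[:3,3],-T[:3,2])
```

```text
r [0.47  0.026 0.015]
r [ 0.416 -0.029  0.015]
r [0.566 0.169 0.015]
? [0.706 0.075 0.01 ]
bat [ 0.72  -0.019  0.007]
handle top [ 0.541 -0.156  0.155]
post [ 0.666 -0.271  0.12 ]
foot [ 0.662 -0.272  0.   ]
lens [ 0.495 -0.114  0.112]
by [ 0.526 -0.272  0.007]
knob [0.469 0.339 0.06 ]
vise [ 0.461  0.178 -0.   ]
vise [0.49  0.192 0.09 ]
cup [0.699 0.156 0.02 ]
spool [ 0.767 -0.186  0.02 ]
side knob [0.48  0.341 0.06 ]
side win [0.43  0.362 0.04 ]
side r? [0.569 0.177 0.015]
side vise [0.45  0.191 0.   ]
side handle [ 0.535 -0.133  0.145]
side r [ 0.724 -0.028  0.01 ]
side vise top [0.468 0.171 0.09 ]
[0.10584562 0.54535529 0.37286745] [ 0.30465647 -0.10940452 -0.94615806]
```

Run:
```python
import cv2
i=cv2.imread("pics/scene0_raw.png")[180:340,120:420];cv2.imwrite("pics/c1.png",cv2.resize(i,(800,427),interpolation=cv2.INTER_CUBIC))
```

```text
(no output)
```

View pics/c1.png

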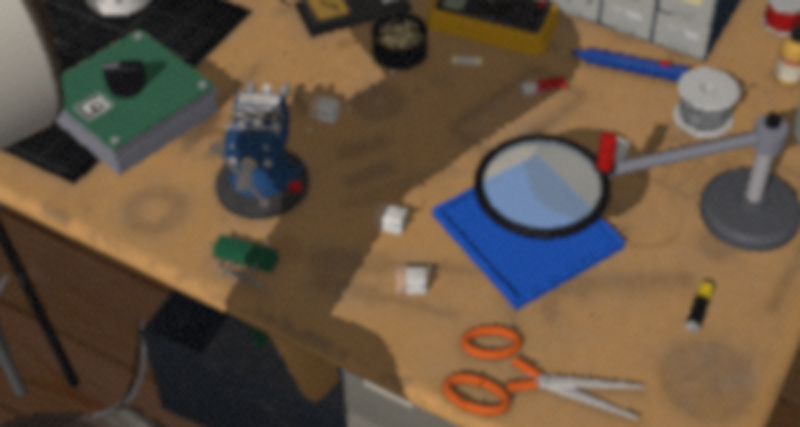

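Scene crop: three resistors are clear, at (393,219), (414,280) and (326,108). A fourth white thing sits behind the red handle at (622,150). The fuse is at (466,60), and the batteries are at (545,86) and (700,303). Next I move the wrist camera over the centre.

carry_out:
  linear:
    - [0.4, -1, 0.2]
    - [0.4, -1, 0.2]
    - [0.4, -1, 0.2]
    - [0.4, -1, 0.2]
    - [0.4, -1, 0.2]
    - [0.4, -1, 0.2]
    - [0.4, -1, 0.2]
    - [0.4, -1, 0.2]
    - [0.4, -1, 0.2]
    - [0.4, -1, 0.2]
    - [0.4, -1, 0.2]
    - [0.4, -1, 0.2]
  rotation:
    - [0, 0, 0.09]
    - [0, 0, 0.09]
    - [0, 0, 0.09]
    - [0, 0, 0.09]
    - [0, 0, 0.09]
    - [0, 0, 0.09]
    - [0, 0, 0.09]
    - [0, 0, 0.09]
    - [0, 0, 0.09]
    - [0, 0, 0.09]
    - [0, 0, 0.09]
    - [0, 0, 0.09]
  grip: [-1, -1, -1, -1, -1, -1, -1, -1, -1, -1, -1, -1]

```text
time: 1.35
ee_pos: [0.28, 0.2775, 0.2873]
tcp_rot: [-180.0, -0.0, 169.1]
wrist_force: [0.7, 0.3, 0.1]
opening: 0.0857
grasp_force: 0.0
```

carry_out:
  linear:
    - [0.4, -1, 0.2]
    - [0.4, -1, 0.2]
    - [0.4, -1, 0.2]
    - [0.4, -1, 0.2]
    - [0.4, -1, 0.2]
    - [0.4, -1, 0.2]
    - [0.4, -1, 0.2]
    - [0.4, -1, 0.2]
    - [0.4, -1, 0.2]
    - [0.4, -1, 0.2]
    - [0.4, -1, 0.2]
    - [0.4, -1, 0.2]
  rotation:
    - [0, 0, 0.09]
    - [0, 0, 0.09]
    - [0, 0, 0.09]
    - [0, 0, 0.09]
    - [0, 0, 0.09]
    - [0, 0, 0.09]
    - [0, 0, 0.09]
    - [0, 0, 0.09]
    - [0, 0, 0.09]
    - [0, 0, 0.09]
    - [0, 0, 0.09]
    - [0, 0, 0.09]
  grip: [-1, -1, -1, -1, -1, -1, -1, -1, -1, -1, -1, -1]

```text
time: 2.55
ee_pos: [0.376, 0.0375, 0.3353]
tcp_rot: [180.0, -0.0, 177.8]
wrist_force: [-0.2, 0.7, -0.1]
opening: 0.0855
grasp_force: 0.0
```

carry_out:
  linear:
    - [0, -1, 0]
    - [0, -1, 0]
    - [0, -1, 0]
    - [0, 0, 0]
    - [0, 0, 0]
  rotation:
    - [0, 0, 0.09]
    - [0, 0, 0.09]
    - [0, 0, 0.09]
    - [0, 0, 0]
    - [0, 0, 0]
  grip: [-1, -1, -1, -1, -1]

```text
time: 3.05
ee_pos: [0.3758, -0.0217, 0.3352]
tcp_rot: [180.0, -0.0, 179.8]
wrist_force: [0.6, 0.7, 0.9]
opening: 0.0857
grasp_force: 0.0
```

Run:
```python
from h import *
o=bot.get_obs();print(o["time"],o["ee_pos"],o["tcp_rot"])
m,i=shot("wrist","w1",1.42)
import json;json.dump({k:np.array(v).tolist() for k,v in m.items()},open("w1.json","w"))
```

```text
3.05 [ 0.37575639 -0.02173888  0.33517234] [ 1.79988039e+02 -1.51029057e-02  1.79823800e+02]
```

View pics/w1.png

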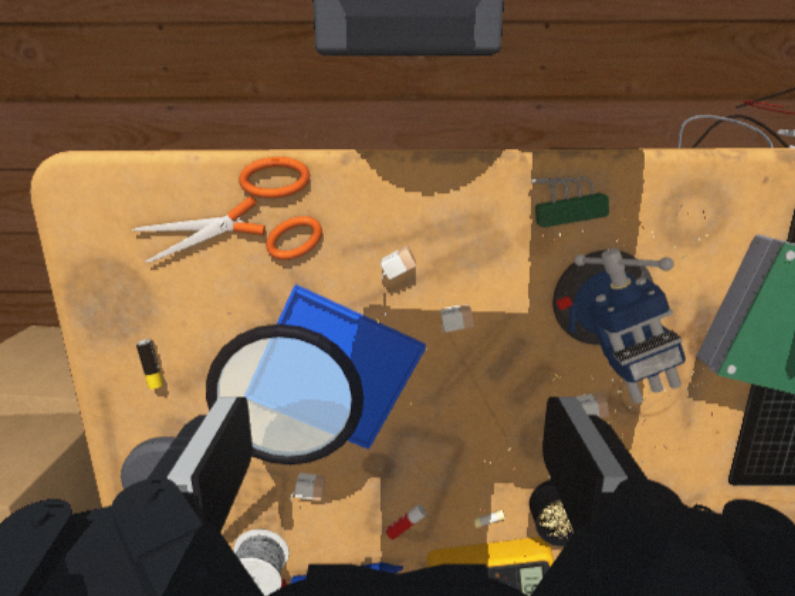

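Wrist view: resistors at (398,265), (456,318), (590,403) and (308,487). The tray corners are at (297,287), (425,346) and (370,447), and the lens centre is at (285,395). I measure these and check the areas hidden by the fingers later.

```bash
cat >> h.py <<'E'
def whites(m,i,z=0.02,lo=150,sat=60,amin=40,show=True):
    h=cv2.cvtColor(i,cv2.COLOR_BGR2HSV)
    k=((h[...,2]>lo)&(h[...,1]<sat)).astype(np.uint8)
    n,_,st,c=cv2.connectedComponentsWithStats(k)
    for j in range(1,n):
        if amin<st[j,4]<3000:
            print(c[j].round(),st[j,4],st[j,2:4],cast(m,*c[j],z)[:2].round(3))
E
python3 - <<'E'
from h import *
import json
m=json.load(open("w1.json"));i=cv2.imread("pics/w1_raw.png")
whites(m,i,lo=110,sat=45,amin=60)
s=1.42
for n,u,v,z in [("tc",297,287,.012),("tc",425,346,.012),("tc",370,447,.012),("lens",285,395,.112),("foot",150,475,.0),("bat1",406,522,.007),("bat2",149,365,.007),("fuse",489,519,.005),("visefoot",601,300,0),("cup",553,515,.03)]:
    print(n,cast(m,u/s,v/s,z).round(3))
E
```

```text
[135. 163.] 633 [70 32] [ 0.386 -0.203]
[276. 187.] 224 [18 20] [ 0.418 -0.027]
[434. 188.] 207 [16 24] [0.421 0.175]
[318. 224.] 204 [16 18] [0.47  0.029]
[450. 233.] 265 [44 28] [0.483 0.205]
[154. 288.] 1784 [ 72 109] [ 0.566 -0.201]
[459. 247.] 73 [42 18] [0.504 0.221]
[461. 256.] 372 [36 23] [0.517 0.226]
[474. 266.] 79 [ 9 14] [0.532 0.246]
[462. 270.] 64 [ 8 12] [0.539 0.23 ]
[447. 276.] 83 [10 13] [0.548 0.211]
[415. 285.] 143 [16 15] [0.562 0.167]
[200. 304.] 1449 [69 41] [ 0.593 -0.138]
[214. 342.] 185 [14 17] [ 0.659 -0.121]
[292. 362.] 80 [11 12] [ 0.696 -0.004]
[344. 365.] 67 [13  9] [0.702 0.076]
[184. 393.] 1039 [38 47] [ 0.756 -0.176]
[373. 406.] 174 [16 20] [0.785 0.127]
tc [ 0.441 -0.116  0.012]
tc [0.502 0.004 0.012]
tc [ 0.616 -0.051  0.012]
lens [ 0.498 -0.111  0.112]
foot [ 0.66  -0.293  0.   ]
bat1 [ 0.718 -0.014  0.007]
bat2 [ 0.523 -0.269  0.007]
fuse [0.716 0.079 0.005]
visefoot [0.459 0.174 0.   ]
cup [0.689 0.141 0.03 ]
```

Run:
```python
from h import *
P={}
for n in("scene","side"):
    i=cv2.imread(f"pics/{n}0_raw.png");h=cv2.cvtColor(i,cv2.COLOR_BGR2HSV)
    k=(((h[...,0]<6)|(h[...,0]>174))&(h[...,1]>170)&(h[...,2]>90)).astype(np.uint8)
    N,_,st,c=cv2.connectedComponentsWithStats(k)
    for j in range(1,N):
        if st[j,4]>15: print(n,c[j].round(1),st[j])
m=bot.camera_model("scene");print(cast(m,352.5,236,.015))
print(bot.get_obs()["q"])
```

```text
scene [467.2  23.4] [463  14   9  18  76]
scene [412.9 187.3] [408 184  12   7  52]
scene [431.  213.3] [423 207  17  13 167]
scene [327.  211.2] [323 210   9   3  17]
scene [346.8 236.7] [344 230   7  15  79]
side [143.5  62.5] [142  61   5   5  17]
side [77.9 84.7] [76 77  5 17 18]
side [ 80.8 131. ] [ 76 105  11  54  60]
side [ 89.2 149.9] [ 86 131   7  38  42]
side [277.9 167.3] [271 165  13   6  46]
side [328.6 173.5] [326 168   6  12  51]
[ 0.66106406 -0.12999301  0.015     ]
[-3.26687020e+00 -1.48264250e+01  2.67146002e+00  1.07504641e+02
  1.08608971e-02 -3.14304651e+00]
```

```bash
cat >> h.py <<'E'
def tri(ms,uv):
    A=np.zeros((3,3));b=np.zeros(3)
    for m,p in zip(ms,uv):
        a=cast(m,*p,0.);d=cast(m,*p,.3)-a;d/=np.linalg.norm(d);Q=np.eye(3)-np.outer(d,d);A+=Q;b+=Q@a
    return np.linalg.solve(A,b)
E
python3 - <<'E'
from h import *
m=bot.camera_model("scene");s=bot.camera_model("side")
print("handle mid",tri([m,s],[(346.8,236.7),(328.6,173.5)]), cast(m,346.8,236.7,.137),cast(s,328.6,173.5,.137))
E
```

```text
handle mid [ 0.54212702 -0.15363991  0.13591765] [ 0.53959731 -0.15421646  0.137     ] [ 0.54266064 -0.15285504  0.137     ]
```

carry_out:
  linear:
    - [0.92, -0.73, 0]
    - [0.92, -0.73, 0]
    - [0.92, -0.73, 0]
    - [0.92, -0.73, 0]
    - [0.92, -0.73, 0]
    - [0.92, -0.73, 0]
    - [0.92, -0.73, 0]
    - [0.92, -0.74, 0]
    - [0.94, -0.74, 0]
    - [0, 0, 0]
    - [0, 0, 0]
  rotation:
    - [0, 0, -0.625]
    - [0, 0, -0.625]
    - [0, 0, -0.625]
    - [0, 0, -0.625]
    - [0, 0, -0.625]
    - [0, 0, -0.625]
    - [0, 0, -0.625]
    - [0, 0, -0.625]
    - [0, 0, -0.625]
    - [0, 0, 0]
    - [0, 0, 0]
  grip: [-1, -1, -1, -1, -1, -1, -1, -1, -1, -1, -1]

```text
time: 4.2
ee_pos: [0.542, -0.1527, 0.3347]
tcp_rot: [-180.0, -0.1, 135.0]
wrist_force: [-0.9, -0.7, 0.1]
opening: 0.0854
grasp_force: 0.0
```

Run:
```python
from h import *
o=bot.get_obs();print(o["time"],o["ee_pos"],o["tcp_rot"])
m,i=shot("wrist","w2",1.42)
import json;json.dump({k:np.array(v).tolist() for k,v in m.items()},open("w2.json","w"))
print(proj(m,[.542,-.154,.157])*1.42)
```

```text
4.2 [ 0.54200648 -0.15266298  0.3346839 ] [-1.79970486e+02 -7.46888082e-02  1.35022040e+02]
[395.69405348 260.09578452]
```

View pics/w2.png

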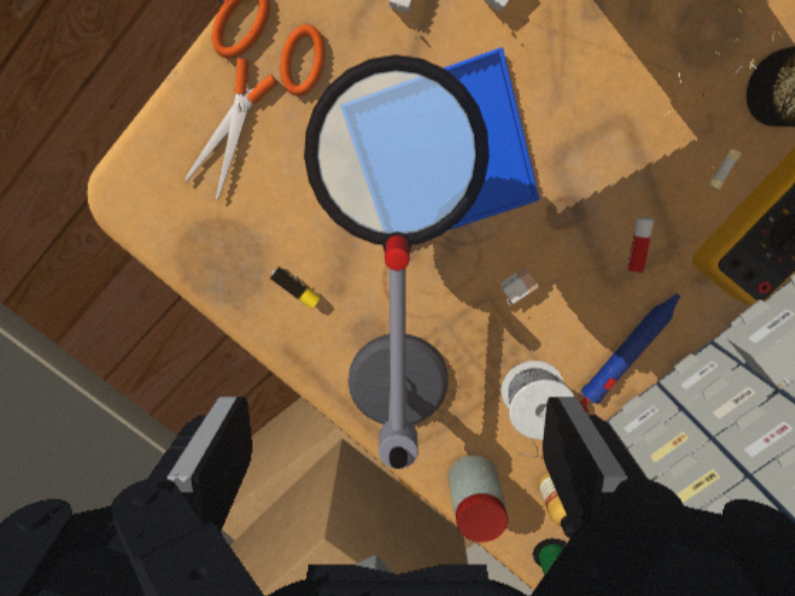

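The view shows the handle top at (397,258), as predicted, and no hidden resistors on this side. The resistor beyond the tray is at (518,288). I descend and grip the pin.

carry_out:
  linear:
    - [0, 0, -1]
    - [0, 0, -1]
    - [0, 0, -1]
    - [0, 0, -1]
    - [0, 0, -1]
    - [0, 0, -1]
    - [0, 0, -1]
    - [0, 0, -1]
    - [0, 0, -1]
    - [0, 0, -1]
    - [0, 0, -0.15]
  rotation:
    - [0, 0, 0]
    - [0, 0, 0]
    - [0, 0, 0]
    - [0, 0, 0]
    - [0, 0, 0]
    - [0, 0, 0]
    - [0, 0, 0]
    - [0, 0, 0]
    - [0, 0, 0]
    - [0, 0, 0]
    - [0, 0, 0]
  grip: [-1, -1, -1, -1, -1, -1, -1, -1, -1, -1, -1]

```text
time: 5.35
ee_pos: [0.5404, -0.1523, 0.1306]
tcp_rot: [-179.9, -0.1, 135.0]
wrist_force: [-0.1, 0.1, -0.5]
opening: 0.0855
grasp_force: 0.0
```

carry_out:
  linear:
    - [0, 0, 0]
    - [0, 0, 0]
    - [0, 0, 0]
    - [0, 0, 0]
    - [0, 0, 0]
    - [0, 0, 0]
    - [0, 0, 0]
    - [0, 0, 0]
  rotation:
    - [0, 0, 0]
    - [0, 0, 0]
    - [0, 0, 0]
    - [0, 0, 0]
    - [0, 0, 0]
    - [0, 0, 0]
    - [0, 0, 0]
    - [0, 0, 0]
  grip: [0.6, 0.6, 0.6, 0.6, 0.6, 0.6, 0.6, 0.6]
  grip_force: 40

```text
time: 6.15
ee_pos: [0.5418, -0.1534, 0.1322]
tcp_rot: [-180.0, -0.0, 134.9]
wrist_force: [-0.0, 0.3, -0.3]
opening: 0.0169
grasp_force: 0.0
```

carry_out:
  linear:
    - [-0.43, -0.465, 0]
    - [-0.393, -0.497, 0]
    - [-0.354, -0.525, 0]
    - [-0.313, -0.551, 0]
    - [-0.27, -0.573, 0]
    - [-0.225, -0.592, 0]
  rotation:
    - [0, 0, 0.55]
    - [0, 0, 0.55]
    - [0, 0, 0.55]
    - [0, 0, 0.55]
    - [0, 0, 0.55]
    - [0, 0, 0.55]
  grip: [0.6, 0.6, 0.6, 0.6, 0.6, 0.6]

```text
time: 6.75
ee_pos: [0.5024, -0.2174, 0.1323]
tcp_rot: [179.9, 0.0, 161.5]
wrist_force: [3.4, 2.9, -1.0]
opening: 0.0174
grasp_force: 2.0
```

carry_out:
  linear:
    - [-0.179, -0.608, 0]
    - [-0.132, -0.62, 0]
    - [-0.084, -0.628, 0]
    - [-0.035, -0.632, 0]
    - [0.013, -0.633, 0]
    - [0.062, -0.63, 0]
    - [0, 0, 0]
  rotation:
    - [0, 0, 0.55]
    - [0, 0, 0.55]
    - [0, 0, 0.55]
    - [0, 0, 0.55]
    - [0, 0, 0.55]
    - [0, 0, 0.55]
    - [0, 0, 0]
  grip: [0.6, 0.6, 0.6, 0.6, 0.6, 0.6, 0.6]

```text
time: 7.45
ee_pos: [0.495, -0.2934, 0.1321]
tcp_rot: [-180.0, -0.0, -172.3]
wrist_force: [0.1, 0.3, 0.2]
opening: 0.0173
grasp_force: 0.0
```

carry_out:
  linear:
    - [0, 0, 0]
    - [0, 0, 0]
    - [0, 0, 0]
    - [0, 0, 1]
    - [0, 0, 1]
    - [0, 0, 1]
    - [0, 0, 1]
    - [-0.2, 1, 1]
    - [-0.2, 1, 1]
    - [-0.2, 1, 1]
    - [-0.2, 1, 1]
    - [-0.2, 1, 0.5]
  rotation:
    - [0, 0, 0]
    - [0, 0, 0]
    - [0, 0, 0]
    - [0, 0, 0]
    - [0, 0, 0]
    - [0, 0, 0]
    - [0, 0, 0]
    - [0, 0, -0.1]
    - [0, 0, -0.1]
    - [0, 0, -0.1]
    - [0, 0, -0.1]
    - [0, 0, -0.1]
  grip: [-1, -1, -1, -1, -1, -1, -1, -1, -1, -1, -1, -1]

```text
time: 8.65
ee_pos: [0.4749, -0.1915, 0.3042]
tcp_rot: [-179.9, 0.1, -176.3]
wrist_force: [0.7, 0.0, 0.4]
opening: 0.0851
grasp_force: 0.0
```

carry_out:
  linear:
    - [-0.2, 1, 0]
    - [-0.2, 1, 0]
    - [-0.2, 1, 0]
    - [-0.2, 1, 0]
    - [-0.2, 1, 0]
    - [-0.2, 1, 0]
    - [-0.2, 1, 0]
    - [-0.2, 1, 0]
    - [-0.2, 1, 0]
    - [-0.2, 1, 0]
    - [-0.2, 1, 0]
    - [-0.2, 1, 0]
  rotation:
    - [0, 0, -0.1]
    - [0, 0, -0.1]
    - [0, 0, -0.1]
    - [0, 0, -0.1]
    - [0, 0, -0.1]
    - [0, 0, 0]
    - [0, 0, 0]
    - [0, 0, 0]
    - [0, 0, 0]
    - [0, 0, 0]
    - [0, 0, 0]
    - [0, 0, 0]
  grip: [-1, -1, -1, -1, -1, -1, -1, -1, -1, -1, -1, -1]

```text
time: 9.85
ee_pos: [0.4266, 0.0485, 0.3025]
tcp_rot: [180.0, 0.0, 179.7]
wrist_force: [-0.8, -0.4, -0.5]
opening: 0.0854
grasp_force: 0.0
```

carry_out:
  linear:
    - [0, 1, 0]
    - [0, 1, 0]
    - [0, 1, 0]
    - [0, 0, 0]
    - [0, 0, 0]
  rotation:
    - [0, 0, 0]
    - [0, 0, 0]
    - [0, 0, 0]
    - [0, 0, 0]
    - [0, 0, 0]
  grip: [-1, -1, -1, -1, -1]

```text
time: 10.35
ee_pos: [0.4268, 0.1076, 0.3024]
tcp_rot: [-180.0, 0.0, 179.8]
wrist_force: [-1.1, -0.6, -0.8]
opening: 0.0856
grasp_force: 0.0
```

Run:
```python
from h import *
import json
o=bot.get_obs();print(o["time"],o["ee_pos"],o["tcp_rot"])
m,i=shot("wrist","w3",1.42)
json.dump({k:np.array(v).tolist() for k,v in m.items()},open("w3.json","w"))
whites(m,i,lo=110,sat=45,amin=60)
```

```text
10.35 [0.42678778 0.10764053 0.30235469] [-1.79985748e+02  6.33178838e-03  1.79768821e+02]
[ 18. 124.] 560 [46 27] [ 0.386 -0.187]
[323. 148.] 245 [19 28] [0.414 0.157]
[349. 139.] 67 [10  9] [0.404 0.187]
[165. 153.] 226 [20 19] [ 0.419 -0.026]
[512. 166.] 548 [36 34] [0.436 0.377]
[346. 198.] 413 [47 35] [0.475 0.187]
[216. 196.] 252 [18 20] [0.471 0.03 ]
[354. 215.] 105 [46 22] [0.496 0.198]
[362. 228.] 628 [49 35] [0.513 0.209]
[365. 243.] 80 [11 15] [0.533 0.213]
[350. 249.] 129 [13 20] [0.541 0.195]
[327. 266.] 228 [17 19] [0.566 0.167]
[547. 313.] 1514 [29 97] [0.637 0.465]
[418. 312.] 907 [49 67] [0.635 0.292]
[203. 351.] 88 [12 13] [ 0.697 -0.002]
[261. 353.] 75 [13 10] [0.703 0.08 ]
[501. 358.] 69 [23  6] [0.711 0.417]
[366. 389.] 590 [48 32] [0.766 0.232]
[292. 396.] 131 [17 13] [0.779 0.123]
[368. 413.] 110 [23  9] [0.813 0.239]
```

View pics/w3.png

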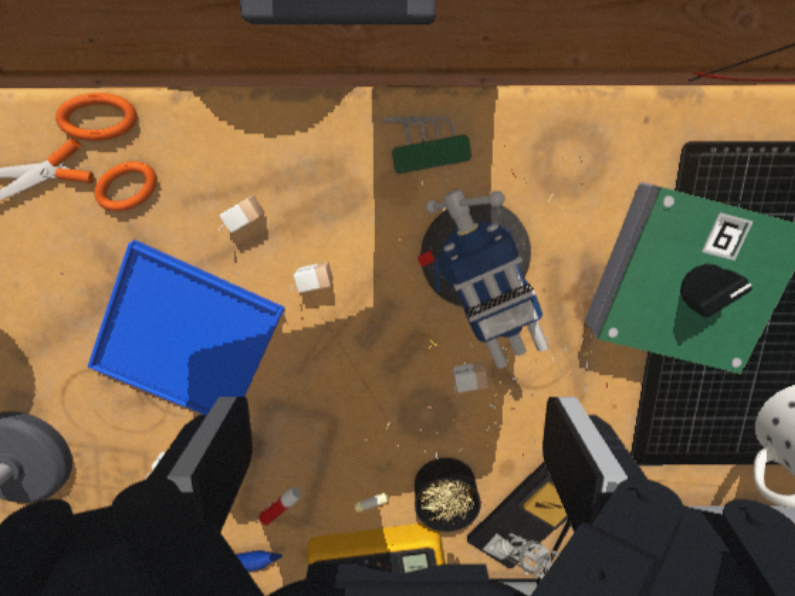

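View: the tray is clear. Resistors are at (240,216), (313,278) and (468,377), plus one partly hidden at (165,465), so four in total. The counter window is at (728,237) and its knob at (715,290). I'll make a montage for the resistors' orientations.

Run:
```python
import cv2,numpy as np
a=cv2.imread("pics/w3_raw.png");b=cv2.imread("pics/w2_raw.png")
def c(i,u,v,r=24): return cv2.resize(i[v-r:v+r,u-r:u+r],(290,290),interpolation=cv2.INTER_NEAREST)
M=np.vstack([np.hstack([c(a,169,152),c(a,220,196)]),np.hstack([c(a,330,266),c(b,365,203)])])
C=cv2.resize(a[115:275,412:492],(200,400),interpolation=cv2.INTER_CUBIC);C=np.vstack([C,np.zeros((180,200,3),np.uint8)])
cv2.imwrite("pics/m1.png",np.hstack([M,C]))
```

```text
(no output)
```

View pics/m1.png

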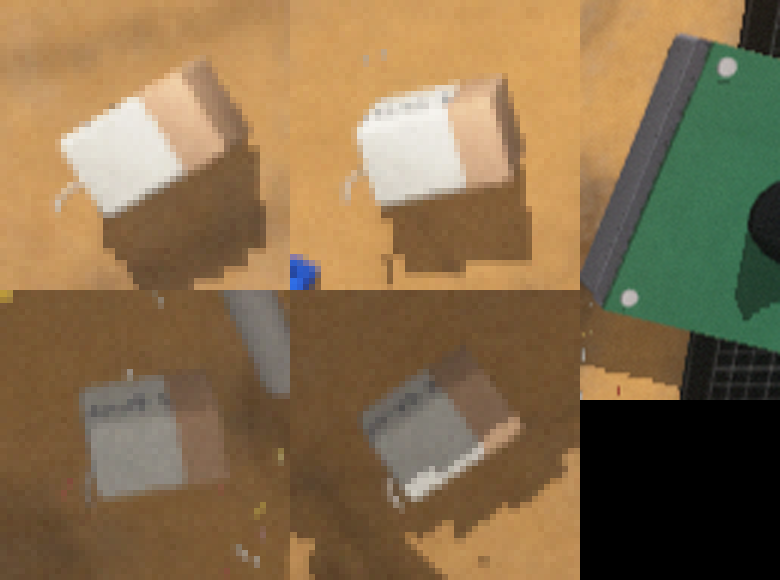

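Montage: each resistor is white with a tan end, and the corners of the top faces can be read. I cast the corners at z = 0.02 and check the sizes against 16 x 28.

Run:
```python
from h import *
import json
L={"r1":("w3",169,152,[(62,140),(108,214),(226,148),(186,70)]),"r2":("w3",220,196,[(68,128),(90,205),(222,184),(208,100)]),
"r3":("w3",330,266,[(92,127),(100,207),(228,188),(217,110)]),"r4":("w2",365,203,[(85,155),(120,210),(232,135),(190,78)])}
for k,(f,u,v,cs) in L.items():
    m=json.load(open(f+".json"))
    P=np.array([cast(m,u-24+a/6.04,v-24+b/6.04,.02)[:2] for a,b in cs])
    w=np.linalg.norm(P[0]-P[1]),np.linalg.norm(P[2]-P[3]);l=P[3]-P[0]+P[2]-P[1]
    print(k,P.mean(0).round(4),"w",np.round(w,3),"l",np.linalg.norm(l)/2,"long axis deg",np.degrees(np.arctan2(l[1],l[0])))
m=json.load(open("w3.json"));s=1.42
for z in (.012,):print([cast(m,u/s,v/s,z)[:2].round(4).tolist() for u,v in[(134,241),(284,310),(91,366)]])
m=json.load(open("w2.json"))
print([cast(m,u/s,v/s,.012)[:2].round(4).tolist() for u,v in[(502,49),(538,198)]])
```

```text
r1 [ 0.4176 -0.0204] w [0.016 0.016] l 0.02761108072211935 long axis deg 117.86140121573254
r2 [0.4731 0.0355] w [0.016 0.018] l 0.027777403187477984 long axis deg 100.30906982742887
r3 [0.5688 0.1741] w [0.019 0.019] l 0.02706435783967307 long axis deg 98.8895043849476
r4 [ 0.6675 -0.1178] w [0.015 0.016] l 0.027944341371050566 long axis deg 83.00358708927685
[[0.4402, -0.1142], [0.5026, 0.0072], [0.5564, -0.1732]]
[[0.5056, 0.0031], [0.6177, -0.0532]]
```

Run:
```python
from h import *
import json
w1=json.load(open("w1.json"));w3=json.load(open("w3.json"));s=1.42;q=lambda *p:[np.array(x)/s for x in p]
for n,a,b in [("rod1",(642,398),(506,363)),("rod2",(673,383),(541,347)),("rod0",(615,362),(497,358)),("jawR",(682,345),(540,320)),("jawL",(612,362),(480,340)),("jawteethL",(612,352),(470,313)),("bar R",(667,264),(497,201))]:
    print(n,tri([w1,w3],q(a,b)).round(3))
a=cv2.imread("pics/w1_raw.png")[165:295,380:500];b=cv2.imread("pics/w3_raw.png")[125:285,290:400]
cv2.imwrite("pics/m2.png",np.hstack([cv2.resize(a,(390,520)),cv2.resize(b,(390,520))]))
```

```text
rod1 [0.526 0.192 0.07 ]
rod2 [0.514 0.22  0.065]
rod0 [ 0.541  0.199 -0.   ]
jawR [0.479 0.214 0.077]
jawL [0.515 0.177 0.035]
jawteethL [0.486 0.163 0.062]
bar R [0.392 0.169 0.116]
```

View pics/m2.png

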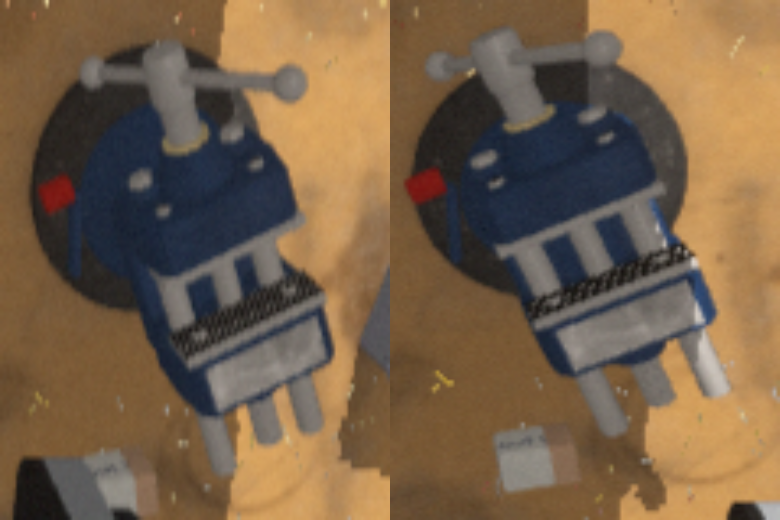

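Run:
```python
from h import *
import json
w1=json.load(open("w1.json"));w3=json.load(open("w3.json"))
a=lambda u,v:(380+u/3.25,165+v/4); b=lambda u,v:(290+(u-390)/3.545,125+v/3.25)
for n,p,q in [("rodL",(222,472),(615,430)),("rodM",(268,440),(658,402)),("rodR",(310,428),(715,392)),("jawBL",(210,412),(572,374)),("plateBR",(325,360),(703,315)),("plateBL",(210,408),(572,372)),("teethL",(178,345),(530,305)),("teethR",(320,282),(690,250)),("barball",(290,83),(604,47))]:
    print(n,tri([w1,w3],[a(*p),b(*q)]).round(3))
```

```text
rodL [0.53  0.19  0.067]
rodM [0.514 0.2   0.077]
rodR [0.514 0.219 0.07 ]
jawBL [0.499 0.171 0.088]
plateBR [0.477 0.206 0.095]
plateBL [0.498 0.171 0.088]
teethL [0.477 0.158 0.086]
teethR [0.456 0.202 0.092]
barball [0.391 0.169 0.115]
```

carry_out:
  linear:
    - [0.23, -0.36, -1]
    - [0.23, -0.36, -1]
    - [0.23, -0.36, -1]
    - [0.23, -0.36, -1]
    - [0.23, -0.36, -1]
    - [0.23, -0.36, -1]
    - [0.23, -0.36, -1]
    - [0.23, -0.36, -1]
    - [0.23, -0.36, -1]
    - [0.23, -0.37, -1]
    - [0, 0, 0]
    - [0, 0, 0]
  rotation:
    - [0, 0, -0.995]
    - [0, 0, -0.995]
    - [0, 0, -0.995]
    - [0, 0, -0.995]
    - [0, 0, -0.995]
    - [0, 0, -0.995]
    - [0, 0, -0.995]
    - [0, 0, -0.995]
    - [0, 0, -0.995]
    - [0, 0, -0.995]
    - [0, 0, 0]
    - [0, 0, 0]
  grip: [-0.1, -0.1, -0.1, -0.1, -0.1, -0.1, -0.1, -0.1, -0.1, -0.1, -0.1, -0.1]

```text
time: 11.6
ee_pos: [0.4728, 0.0348, 0.1027]
tcp_rot: [-180.0, -0.0, 100.3]
wrist_force: [0.3, 0.6, 0.2]
opening: 0.0467
grasp_force: 0.0
```

Run:
```python
from h import *
o=bot.get_obs();print(o["time"],o["ee_pos"],o["tcp_rot"],o["q"].round(1) if hasattr(o["q"],"round") else o["q"])
m,i=shot("wrist","w4",1.42)
print(proj(m,[.4731,.0355,.02])*1.42)
whites(m,i,lo=110,sat=45,amin=100)
```

```text
11.6 [0.47277854 0.0347564  0.10271181] [-1.79977006e+02 -4.13621010e-03  1.00267229e+02] [  4.2  -5.9 -15.8  80.1   0.   83.9]
[396.79254418 311.10640965]
[502.  20.] 1176 [37 40] [0.57  0.169]
[279. 227.] 679 [26 32] [0.473 0.03 ]
[185. 282.] 305 [30 32] [ 0.418 -0.021]
```

View pics/w4.png

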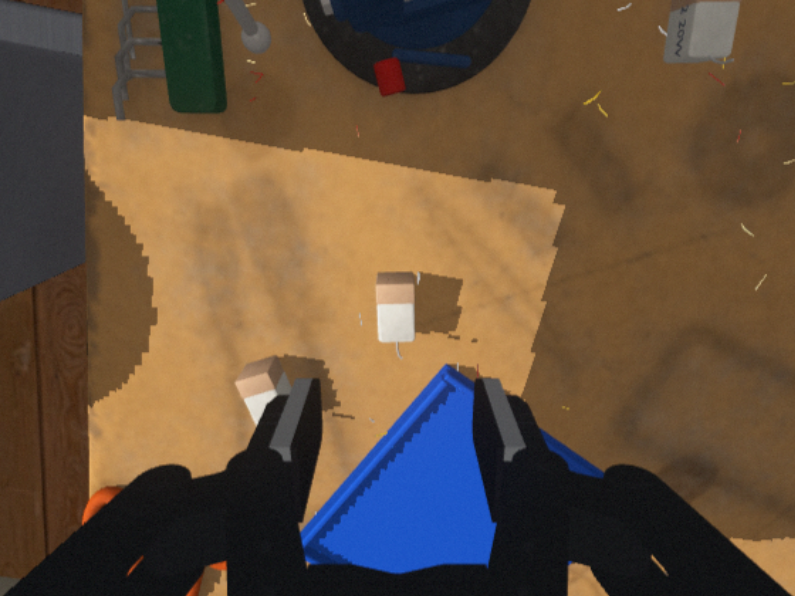

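The resistor is centred at (396,311), exactly as predicted and aligned. I descend, grip and lift.

carry_out:
  linear:
    - [0, 0, -0.9]
    - [0, 0, -0.9]
    - [0, 0, -0.9]
    - [0, 0, -0.9]
    - [0, 0, -0.9]
    - [0, 0, 0]
    - [0, 0, 0]
    - [0, 0, 0]
    - [0, 0, 0]
    - [0, 0, 0]
    - [0, 0, 0]
  rotation:
    - [0, 0, 0]
    - [0, 0, 0]
    - [0, 0, 0]
    - [0, 0, 0]
    - [0, 0, 0]
    - [0, 0, 0]
    - [0, 0, 0]
    - [0, 0, 0]
    - [0, 0, 0]
    - [0, 0, 0]
    - [0, 0, 0]
  grip: [-0.1, -0.1, -0.1, -0.1, -0.1, -0.1, 1, 1, 1, 1, 1]
  grip_force: 50

```text
time: 12.75
ee_pos: [0.4741, 0.0354, 0.0141]
tcp_rot: [179.8, 0.0, 100.1]
wrist_force: [-1.0, -0.1, 6.4]
opening: 0.0156
grasp_force: 49.8
```

carry_out:
  linear:
    - [0, 0, 0.5]
    - [0, 0, 1]
    - [0, 0, 1]
    - [0, 0, 1]
    - [0, 0, 0]
  rotation:
    - [0, 0, 0]
    - [0, 0, 0]
    - [0, 0, 0]
    - [0, 0, 0]
    - [0, 0, 0]
  grip: [1, 1, 1, 1, 1]

```text
time: 13.25
ee_pos: [0.4747, 0.0354, 0.0859]
tcp_rot: [179.7, 0.0, 100.1]
wrist_force: [1.0, 0.4, 0.3]
opening: 0.0157
grasp_force: 49.0
```

carry_out:
  linear:
    - [0.665, -0.755, 0]
    - [0.665, -0.755, 0]
    - [0.665, -0.755, 0]
    - [0.665, -0.755, 0]
    - [0.665, -0.755, 0]
    - [0.665, -0.755, 0]
    - [0.665, -0.755, 0]
    - [0, 0, 0]
    - [0, 0, 0]
  rotation:
    - [0, 0, 0.94]
    - [0, 0, 0.94]
    - [0, 0, 0.94]
    - [0, 0, 0.94]
    - [0, 0, 0.94]
    - [0, 0, 0.94]
    - [0, 0, 0.94]
    - [0, 0, 0]
    - [0, 0, 0]
  grip: [1, 1, 1, 1, 1, 1, 1, 1, 1]

```text
time: 14.15
ee_pos: [0.5657, -0.0705, 0.0817]
tcp_rot: [-180.0, -0.1, 152.6]
wrist_force: [-0.0, 0.2, -0.8]
opening: 0.016
grasp_force: 48.9
```

carry_out:
  linear:
    - [0, 0, -1]
    - [0, 0, -1]
    - [0, 0, -0.8]
    - [0, 0, -0.4]
    - [0, 0, -0.1]
    - [0, 0, 0]
  rotation:
    - [0, 0, 0]
    - [0, 0, 0]
    - [0, 0, 0]
    - [0, 0, 0]
    - [0, 0, 0]
    - [0, 0, 0]
  grip: [1, 1, 1, 1, 1, 1]

```text
time: 14.75
ee_pos: [0.5654, -0.0697, 0.0181]
tcp_rot: [180.0, -0.0, 152.7]
wrist_force: [-7.5, 1.9, 11.9]
opening: 0.0157
grasp_force: 50.5
```

carry_out:
  linear:
    - [0, 0, 0]
    - [0, 0, 0]
    - [0, 0, 0.4]
    - [0, 0, 1]
    - [0, 0, 1]
    - [0, 0, 1]
    - [0, 0, 1]
  rotation:
    - [0, 0, 0]
    - [0, 0, 0]
    - [0, 0, 0]
    - [0, 0, 0]
    - [0, 0, 0]
    - [0, 0, 0]
    - [0, 0, 0]
  grip: [0.2, 0.2, 0.2, 0.2, 0.2, 0.2, 0.2]

```text
time: 15.45
ee_pos: [0.5661, -0.0703, 0.1056]
tcp_rot: [180.0, 0.0, 152.7]
wrist_force: [0.6, 0.1, -0.5]
opening: 0.034
grasp_force: 0.0
```

carry_out:
  linear:
    - [-0.93, 0.31, 0]
    - [-0.93, 0.31, 0]
    - [-0.93, 0.31, 0]
    - [-0.93, 0.31, 0]
    - [-0.93, 0.31, 0]
    - [-0.93, 0.31, 0]
    - [-0.93, 0.31, 0]
    - [-0.93, 0.31, 0]
    - [0, 0, 0]
    - [0, 0, 0]
  rotation:
    - [0, 0, -0.54]
    - [0, 0, -0.54]
    - [0, 0, -0.54]
    - [0, 0, -0.54]
    - [0, 0, -0.54]
    - [0, 0, -0.54]
    - [0, 0, -0.54]
    - [0, 0, -0.54]
    - [0, 0, 0]
    - [0, 0, 0]
  grip: [-0.1, -0.1, -0.1, -0.1, -0.1, -0.1, -0.1, -0.1, -0.1, -0.1]

```text
time: 16.45
ee_pos: [0.4177, -0.0208, 0.1049]
tcp_rot: [179.9, 0.0, 118.3]
wrist_force: [-0.3, 0.2, -0.8]
opening: 0.0464
grasp_force: 0.0
```

```bash
cat >> h.py <<'E'
def near(tag,p,lo=110):
    o=bot.get_obs();print(o["time"],o["ee_pos"],o["tcp_rot"][2],o["wrist_force"])
    m,i=shot("wrist",tag,1.42);e=proj(m,p);print("expect px",e)
    h=cv2.cvtColor(i,cv2.COLOR_BGR2HSV)
    for n,k in(("white",(h[...,2]>lo)&(h[...,1]<45)),("tan",(h[...,2]>lo)&(h[...,1]>=50)&(h[...,1]<120)&(h[...,0]<14))):
        N,_,st,c=cv2.connectedComponentsWithStats(k.astype(np.uint8))
        for j in range(1,N):
            if 100<st[j,4]<3000: print(n,c[j].round(),st[j,4],cast(m,*c[j],.02)[:2].round(4))
    r=int(50);u,v=e.astype(int);return m,i
E
python3 -c "
from h import *
near('w5',[.4176,-.0204,.02])"
```

```text
16.45 [ 0.41773994 -0.02079105  0.10492519] 118.28487410205481 [-0.3075501   0.18174626 -0.7842074 ]
expect px [279.10998848 217.99828271]
white [278. 225.] 662 [ 0.4195 -0.0252]
white [148. 408.] 153 [ 0.4022 -0.2094]
```

carry_out:
  linear:
    - [0, 0, -0.9]
    - [0, 0, -0.9]
    - [0, 0, -0.9]
    - [0, 0, -0.9]
    - [0, 0, -0.9]
    - [0, 0, 0]
    - [0, 0, 0]
    - [0, 0, 0]
    - [0, 0, 0]
    - [0, 0, 0]
    - [0, 0, 0]
  rotation:
    - [0, 0, 0]
    - [0, 0, 0]
    - [0, 0, 0]
    - [0, 0, 0]
    - [0, 0, 0]
    - [0, 0, 0]
    - [0, 0, 0]
    - [0, 0, 0]
    - [0, 0, 0]
    - [0, 0, 0]
    - [0, 0, 0]
  grip: [-0.1, -0.1, -0.1, -0.1, -0.1, -0.1, 1, 1, 1, 1, 1]

```text
time: 17.6
ee_pos: [0.4183, -0.0209, 0.0155]
tcp_rot: [179.9, 0.1, 118.2]
wrist_force: [0.3, -0.3, 6.6]
opening: 0.0158
grasp_force: 50.3
```

carry_out:
  linear:
    - [0, 0, 0.5]
    - [0, 0, 1]
    - [0, 0, 1]
    - [0, 0, 1]
    - [0, 0, 0]
  rotation:
    - [0, 0, 0]
    - [0, 0, 0]
    - [0, 0, 0]
    - [0, 0, 0]
    - [0, 0, 0]
  grip: [1, 1, 1, 1, 1]

```text
time: 18.1
ee_pos: [0.4187, -0.0209, 0.0874]
tcp_rot: [179.8, 0.1, 118.2]
wrist_force: [0.2, -0.7, -0.1]
opening: 0.0158
grasp_force: 49.6
```

carry_out:
  linear:
    - [0.83, -0.195, 0]
    - [0.83, -0.195, 0]
    - [0.83, -0.195, 0]
    - [0.83, -0.195, 0]
    - [0.83, -0.195, 0]
    - [0.83, -0.195, 0]
    - [0, 0, 0]
    - [0, 0, 0]
  rotation:
    - [0, 0, 0.717]
    - [0, 0, 0.717]
    - [0, 0, 0.717]
    - [0, 0, 0.717]
    - [0, 0, 0.717]
    - [0, 0, 0.717]
    - [0, 0, 0]
    - [0, 0, 0]
  grip: [1, 1, 1, 1, 1, 1, 1, 1]

```text
time: 18.9
ee_pos: [0.5162, -0.0441, 0.0837]
tcp_rot: [-180.0, -0.1, 152.5]
wrist_force: [-0.2, -0.2, 0.4]
opening: 0.016
grasp_force: 49.5
```

carry_out:
  linear:
    - [0, 0, -1]
    - [0, 0, -1]
    - [0, 0, -0.8]
    - [0, 0, -0.3]
    - [0, 0, -0.1]
    - [0, 0, 0]
  rotation:
    - [0, 0, 0]
    - [0, 0, 0]
    - [0, 0, 0]
    - [0, 0, 0]
    - [0, 0, 0]
    - [0, 0, 0]
  grip: [1, 1, 1, 1, 1, 1]

```text
time: 19.5
ee_pos: [0.5169, -0.0441, 0.0208]
tcp_rot: [180.0, 0.0, 152.6]
wrist_force: [-1.2, -0.4, 0.4]
opening: 0.0155
grasp_force: 49.5
```

carry_out:
  linear:
    - [0, 0, -0.1]
    - [0, 0, 0]
    - [0, 0, 0]
    - [0, 0, 0.4]
    - [0, 0, 1]
    - [0, 0, 1]
    - [0, 0, 1]
    - [0, 0, 1]
  rotation:
    - [0, 0, 0]
    - [0, 0, 0]
    - [0, 0, 0]
    - [0, 0, 0]
    - [0, 0, 0]
    - [0, 0, 0]
    - [0, 0, 0]
    - [0, 0, 0]
  grip: [1, 0.2, 0.2, 0.2, 0.2, 0.2, 0.2, 0.2]

```text
time: 20.3
ee_pos: [0.517, -0.0442, 0.1078]
tcp_rot: [180.0, 0.0, 152.6]
wrist_force: [1.1, 0.2, 0.6]
opening: 0.0343
grasp_force: 0.0
```

carry_out:
  linear:
    - [0.836, -0.41, 0]
    - [0.836, -0.41, 0]
    - [0.836, -0.41, 0]
    - [0.836, -0.41, 0]
    - [0.836, -0.41, 0]
    - [0.836, -0.41, 0]
    - [0.836, -0.41, 0]
    - [0.836, -0.41, 0]
    - [0.836, -0.41, 0]
    - [0, 0, 0]
    - [0, 0, 0]
  rotation:
    - [0, 0, -0.967]
    - [0, 0, -0.967]
    - [0, 0, -0.967]
    - [0, 0, -0.967]
    - [0, 0, -0.967]
    - [0, 0, -0.967]
    - [0, 0, -0.967]
    - [0, 0, -0.967]
    - [0, 0, -0.967]
    - [0, 0, 0]
    - [0, 0, 0]
  grip: [-0.1, -0.1, -0.1, -0.1, -0.1, -0.1, -0.1, -0.1, -0.1, -0.1, -0.1]

```text
time: 21.4
ee_pos: [0.6672, -0.118, 0.1063]
tcp_rot: [-180.0, -0.0, 83.1]
wrist_force: [-0.7, -0.7, 1.0]
opening: 0.0472
grasp_force: 0.0
```

```bash
python3 -c "
from h import *
near('w6',[.6675,-.1178,.02],90)"
```

```text
21.4 [ 0.66716743 -0.11797313  0.1062741 ] 83.14774994648761 [-0.66777075 -0.68744525  1.01347174]
expect px [278.80679798 218.08442701]
white [320.  15.] 713 [ 0.7041 -0.0037]
white [555.  95.] 532 [ 0.8358 -0.0613]
white [ 30. 134.] 1632 [ 0.5256 -0.0463]
white [551. 187.] 1520 [ 0.8399 -0.1175]
white [118. 166.] 1317 [ 0.5729 -0.0716]
white [278. 224.] 661 [ 0.6667 -0.1218]
white [238. 380.] 206 [ 0.6206 -0.2452]
tan [  6. 121.] 194 [ 0.5145 -0.0372]
tan [ 94. 156.] 346 [ 0.5602 -0.0641]
tan [281. 194.] 103 [ 0.671  -0.1021]
```

View pics/w6.png

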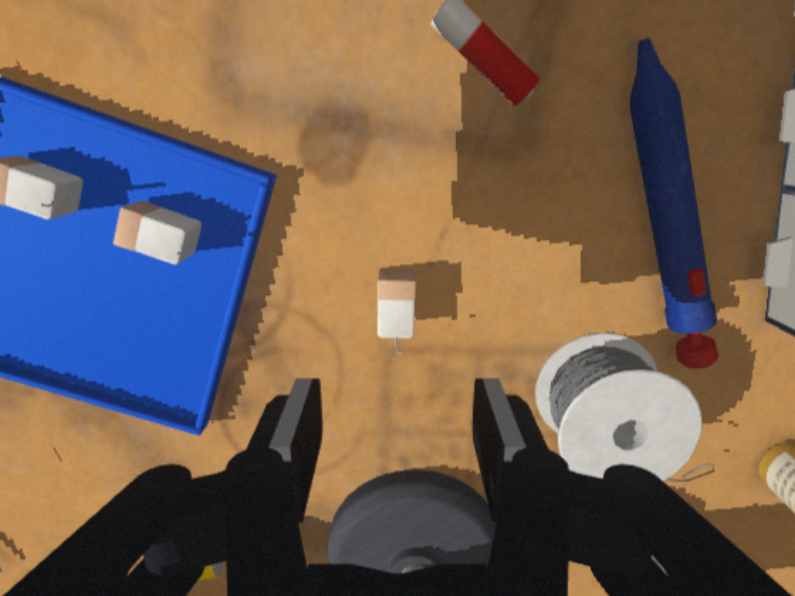

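Two resistors lie well inside the tray, at (40,188) and (157,232), and resistor 4 is centred and aligned at (396,305). I descend .0905, grip and lift.

carry_out:
  linear:
    - [0, 0, -0.9]
    - [0, 0, -0.9]
    - [0, 0, -0.9]
    - [0, 0, -0.9]
    - [0, 0, -0.9]
    - [0, 0, 0]
    - [0, 0, 0]
    - [0, 0, 0]
    - [0, 0, 0]
    - [0, 0, 0]
    - [0, 0, 0]
  rotation:
    - [0, 0, 0]
    - [0, 0, 0]
    - [0, 0, 0]
    - [0, 0, 0]
    - [0, 0, 0]
    - [0, 0, 0]
    - [0, 0, 0]
    - [0, 0, 0]
    - [0, 0, 0]
    - [0, 0, 0]
    - [0, 0, 0]
  grip: [-0.1, -0.1, -0.1, -0.1, -0.1, -0.1, 1, 1, 1, 1, 1]

```text
time: 22.55
ee_pos: [0.6682, -0.1181, 0.0182]
tcp_rot: [179.9, 0.0, 83.0]
wrist_force: [-0.8, 0.4, 6.1]
opening: 0.0151
grasp_force: 50.2
```

carry_out:
  linear:
    - [0, 0, 0.5]
    - [0, 0, 1]
    - [0, 0, 1]
    - [0, 0, 1]
    - [0, 0, 0]
  rotation:
    - [0, 0, 0]
    - [0, 0, 0]
    - [0, 0, 0]
    - [0, 0, 0]
    - [0, 0, 0]
  grip: [1, 1, 1, 1, 1]

```text
time: 23.05
ee_pos: [0.6689, -0.1183, 0.0905]
tcp_rot: [179.7, 0.0, 83.0]
wrist_force: [-0.8, -0.5, -0.4]
opening: 0.0156
grasp_force: 49.4
```

carry_out:
  linear:
    - [-0.716, -0.03, 0]
    - [-0.716, -0.03, 0]
    - [-0.716, -0.03, 0]
    - [-0.716, -0.03, 0]
    - [-0.716, -0.03, 0]
    - [-0.716, -0.03, 0]
    - [-0.716, -0.03, 0]
    - [-0.716, -0.03, 0]
    - [-0.716, -0.03, 0]
    - [0, 0, 0]
    - [0, 0, 0]
  rotation:
    - [0, 0, 0.968]
    - [0, 0, 0.968]
    - [0, 0, 0.968]
    - [0, 0, 0.968]
    - [0, 0, 0.968]
    - [0, 0, 0.968]
    - [0, 0, 0.968]
    - [0, 0, 0.968]
    - [0, 0, 0.968]
    - [0, 0, 0]
    - [0, 0, 0]
  grip: [1, 1, 1, 1, 1, 1, 1, 1, 1, 1, 1]

```text
time: 24.15
ee_pos: [0.5387, -0.1235, 0.0862]
tcp_rot: [180.0, 0.0, 152.5]
wrist_force: [-0.3, 0.8, -0.9]
opening: 0.0157
grasp_force: 49.4
```

carry_out:
  linear:
    - [0, 0, -1]
    - [0, 0, -1]
    - [0, 0, -0.8]
    - [0, 0, -0.3]
    - [0, 0, -0.1]
    - [0, 0, 0]
  rotation:
    - [0, 0, 0]
    - [0, 0, 0]
    - [0, 0, 0]
    - [0, 0, 0]
    - [0, 0, 0]
    - [0, 0, 0]
  grip: [1, 1, 1, 1, 1, 1]

```text
time: 24.75
ee_pos: [0.539, -0.1234, 0.0226]
tcp_rot: [180.0, 0.0, 152.6]
wrist_force: [0.2, -0.8, -0.1]
opening: 0.0154
grasp_force: 49.5
```

carry_out:
  linear:
    - [0, 0, -0.03]
    - [0, 0, 0]
    - [0, 0, 0]
    - [0, 0, 0.4]
    - [0, 0, 1]
    - [0, 0, 1]
    - [0, 0, 1]
    - [0, 0, 1]
    - [0, 0, 0.5]
  rotation:
    - [0, 0, 0]
    - [0, 0, 0]
    - [0, 0, 0]
    - [0, 0, 0]
    - [0, 0, 0]
    - [0, 0, 0]
    - [0, 0, 0]
    - [0, 0, 0]
    - [0, 0, 0]
  grip: [1, 0.2, 0.2, 0.2, 0.2, 0.2, 0.2, 0.2, 0.2]

```text
time: 25.65
ee_pos: [0.5393, -0.1236, 0.1223]
tcp_rot: [180.0, 0.2, 152.7]
wrist_force: [0.5, 0.1, 0.8]
opening: 0.0342
grasp_force: 0.0
```

carry_out:
  linear:
    - [0.1, 0.99, 0]
    - [0.1, 0.99, 0]
    - [0.1, 0.99, 0]
    - [0.1, 0.99, 0]
    - [0.1, 0.99, 0]
    - [0.1, 0.99, 0]
    - [0.1, 0.99, 0]
    - [0.1, 0.99, 0]
    - [0.1, 0.99, 0]
    - [0.1, 0.99, 0]
  rotation:
    - [0, 0, -0.448]
    - [0, 0, -0.448]
    - [0, 0, -0.448]
    - [0, 0, -0.448]
    - [0, 0, -0.448]
    - [0, 0, -0.448]
    - [0, 0, -0.448]
    - [0, 0, -0.448]
    - [0, 0, -0.448]
    - [0, 0, -0.448]
  grip: [0.1, 0.1, 0.1, 0.1, 0.1, 0.1, 0.1, 0.1, 0.1, 0.1]

```text
time: 26.65
ee_pos: [0.5585, 0.0754, 0.1196]
tcp_rot: [-180.0, -0.0, 116.7]
wrist_force: [0.1, -0.3, 0.2]
opening: 0.0386
grasp_force: 0.0
```

carry_out:
  linear:
    - [0.1, 0.99, 0]
    - [0.1, 0.99, 0]
    - [0.1, 0.99, 0]
    - [0.1, 0.99, 0]
    - [0.1, 0.99, 0]
    - [0, 0, 0]
    - [0, 0, 0]
  rotation:
    - [0, 0, -0.448]
    - [0, 0, -0.448]
    - [0, 0, -0.448]
    - [0, 0, -0.448]
    - [0, 0, -0.448]
    - [0, 0, 0]
    - [0, 0, 0]
  grip: [0.1, 0.1, 0.1, 0.1, 0.1, 0.1, 0.1]

```text
time: 27.35
ee_pos: [0.5684, 0.1736, 0.1195]
tcp_rot: [-180.0, 0.0, 99.0]
wrist_force: [-0.5, -0.6, 0.0]
opening: 0.0383
grasp_force: 0.0
```

```bash
python3 -c "
from h import *
near('w7',[.5688,.1741,.02],80)"
```

```text
27.35 [0.56836856 0.17360063 0.11946764] 99.0338584835116 [-0.48350806 -0.62909025  0.01613526]
expect px [279.55112768 210.74321308]
white [181.  18.] 181 [0.4943 0.2814]
white [207.   8.] 216 [0.5085 0.2888]
white [ 94. 127.] 472 [0.4444 0.2114]
white [159. 150.] 1100 [0.4852 0.2028]
white [165. 185.] 734 [0.4904 0.1801]
white [555. 194.] 319 [0.7494 0.2149]
white [182. 211.] 920 [0.5032 0.1637]
white [281. 217.] 601 [0.5707 0.1695]
white [216. 292.] 677 [0.5327 0.1036]
white [342. 292.] 676 [0.6247 0.1184]
white [542. 323.] 455 [0.7806 0.1159]
white [400. 412.] 263 [0.6971 0.0127]
tan [278. 194.] 219 [0.5661 0.1859]
```

View pics/w7.png

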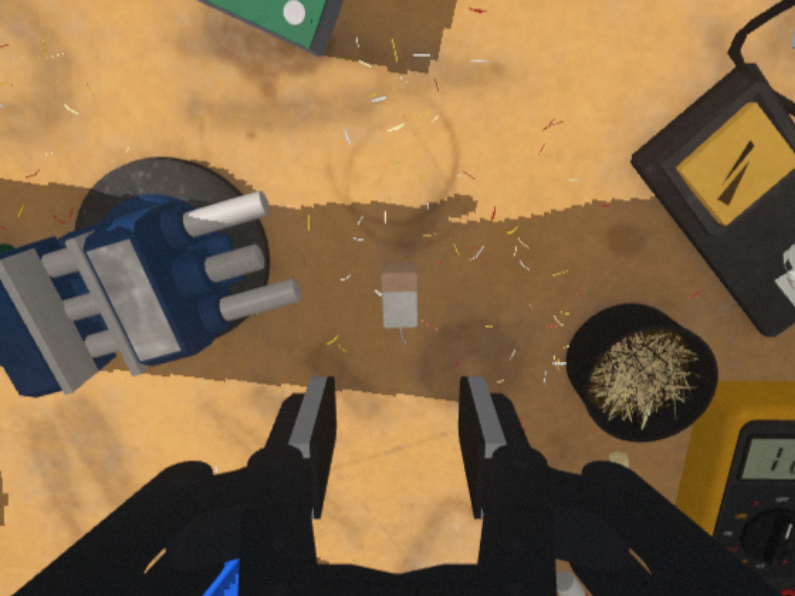

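Resistor 3 is centred at (399,299), and the vise rods end at (299,293), clear of the fingers. I descend in two steps, watching the force.

carry_out:
  linear:
    - [0.05, 0, -0.8]
    - [0, 0, -0.8]
    - [0, 0, -0.8]
    - [0, 0, -0.8]
    - [0, 0, -0.8]
  rotation:
    - [0, 0, 0]
    - [0, 0, 0]
    - [0, 0, 0]
    - [0, 0, 0]
    - [0, 0, 0]
  grip: [0.1, 0.1, 0.1, 0.1, 0.1]

```text
time: 27.9
ee_pos: [0.5695, 0.1725, 0.0392]
tcp_rot: [180.0, 0.0, 98.9]
wrist_force: [-0.1, 0.7, -0.5]
opening: 0.0383
grasp_force: 0.0
```

carry_out:
  linear:
    - [0, 0, -0.5]
    - [0, 0, -0.5]
    - [0, 0, -0.05]
    - [0, 0, 0]
    - [0, 0, 0]
    - [0, 0, 0]
    - [0, 0, 0]
    - [0, 0, 0]
  rotation:
    - [0, 0, 0]
    - [0, 0, 0]
    - [0, 0, 0]
    - [0, 0, 0]
    - [0, 0, 0]
    - [0, 0, 0]
    - [0, 0, 0]
    - [0, 0, 0]
  grip: [0.1, 0.1, 0.1, 1, 1, 1, 1, 1]

```text
time: 28.7
ee_pos: [0.57, 0.1737, 0.0195]
tcp_rot: [179.9, -0.0, 98.9]
wrist_force: [-1.0, -0.0, 5.5]
opening: 0.0149
grasp_force: 50.3
```

carry_out:
  linear:
    - [0, 0, 0.5]
    - [0, 0, 1]
    - [0, 0, 1]
    - [0, 0, 1]
    - [0, 0, 0]
  rotation:
    - [0, 0, 0]
    - [0, 0, 0]
    - [0, 0, 0]
    - [0, 0, 0]
    - [0, 0, 0]
  grip: [1, 1, 1, 1, 1]

```text
time: 29.2
ee_pos: [0.5708, 0.174, 0.092]
tcp_rot: [179.7, -0.0, 98.9]
wrist_force: [0.0, -0.5, 0.3]
opening: 0.0154
grasp_force: 49.7
```

carry_out:
  linear:
    - [0, -0.98, 0]
    - [0, -0.98, 0]
    - [0, -0.98, 0]
    - [-0.37, -0.98, 0]
    - [-0.37, -0.98, 0]
    - [-0.37, -0.97, 0]
    - [-0.37, -0.97, 0]
    - [-0.37, -0.97, 0]
    - [-0.37, -0.97, 0]
    - [-0.37, -0.97, 0]
    - [-0.37, -0.97, 0]
    - [-0.37, -0.97, 0]
  rotation:
    - [0, 0, 0.48]
    - [0, 0, 0.48]
    - [0, 0, 0.48]
    - [0, 0, 0.48]
    - [0, 0, 0.48]
    - [0, 0, 0.48]
    - [0, 0, 0.48]
    - [0, 0, 0.48]
    - [0, 0, 0.48]
    - [0, 0, 0.48]
    - [0, 0, 0.48]
    - [0, 0, 0.48]
  grip: [1, 1, 1, 1, 1, 1, 1, 1, 1, 1, 1, 1]

```text
time: 30.4
ee_pos: [0.5022, -0.0609, 0.0879]
tcp_rot: [-180.0, -0.1, 145.2]
wrist_force: [0.6, -0.2, 0.1]
opening: 0.0155
grasp_force: 49.6
```

carry_out:
  linear:
    - [-0.37, -0.97, 0]
    - [-0.37, -0.97, 0]
    - [0, 0, 0]
    - [0, 0, 0]
  rotation:
    - [0, 0, 0.48]
    - [0, 0, 0.48]
    - [0, 0, 0]
    - [0, 0, 0]
  grip: [1, 1, 1, 1]

```text
time: 30.8
ee_pos: [0.4879, -0.099, 0.0882]
tcp_rot: [180.0, -0.0, 152.6]
wrist_force: [-0.5, -0.0, -0.3]
opening: 0.015
grasp_force: 49.6
```

carry_out:
  linear:
    - [0.05, 0, -1]
    - [0.05, 0, -1]
    - [0, 0, -0.8]
    - [0, 0, -0.3]
    - [0, 0, -0.12]
    - [0, 0, 0]
    - [0, 0, 0]
  rotation:
    - [0, 0, 0]
    - [0, 0, 0]
    - [0, 0, 0]
    - [0, 0, 0]
    - [0, 0, 0]
    - [0, 0, 0]
    - [0, 0, 0]
  grip: [1, 1, 1, 1, 1, 1, 1]

```text
time: 31.5
ee_pos: [0.4906, -0.0989, 0.0251]
tcp_rot: [180.0, 0.1, 152.7]
wrist_force: [0.0, 0.1, -0.3]
opening: 0.0154
grasp_force: 49.6
```

carry_out:
  linear:
    - [0, 0, 0]
    - [0, 0, 0]
    - [0, 0, 0.4]
    - [0, 0, 1]
    - [0, 0, 1]
    - [0, 0, 1]
    - [-0.5, 0, 1]
    - [-0.5, 0, 1]
    - [-0.5, 0, 1]
    - [-0.5, 0, 1]
    - [-0.5, 0, 1]
    - [-0.5, 0, 1]
  rotation:
    - [0, 0, 0]
    - [0, 0, 0]
    - [0, 0, 0]
    - [0, 0, 0]
    - [0, 0, 0]
    - [0, 0, 0]
    - [0, 0, 0.3]
    - [0, 0, 0.3]
    - [0, 0, 0.3]
    - [0, 0, 0.3]
    - [0, 0, 0.3]
    - [0, 0, 0.3]
  grip: [0.2, 0.2, 0.2, 0.2, 0.2, 0.2, 0, 0, 0, 0, 0, 0]

```text
time: 32.7
ee_pos: [0.4296, -0.099, 0.2139]
tcp_rot: [180.0, 0.1, 167.2]
wrist_force: [0.2, -0.0, 0.4]
opening: 0.0429
grasp_force: 0.0
```

Run:
```python
from h import *
import json
m,i=near('w8',[.529,-.084,.024],90)
json.dump({k:np.array(v).tolist() for k,v in m.items()},open("w8.json","w"))
```

```text
32.7 [ 0.4295736  -0.09900927  0.21393561] 167.17436584072817 [ 0.21879075 -0.00064836  0.42826959]
expect px [316.85904377 269.366919  ]
white [159. 158.] 1174 [ 0.3871 -0.2031]
white [292. 241.] 330 [ 0.4953 -0.1024]
white [350. 254.] 364 [ 0.5211 -0.0485]
white [210. 293.] 716 [ 0.5337 -0.1973]
white [349. 294.] 718 [ 0.5664 -0.0572]
white [278. 288.] 287 [ 0.544 -0.127]
tan [296. 226.] 202 [ 0.4801 -0.0949]
tan [355. 240.] 262 [ 0.5073 -0.0413]
tan [282. 273.] 203 [ 0.5273 -0.1189]
```

View pics/w8.png

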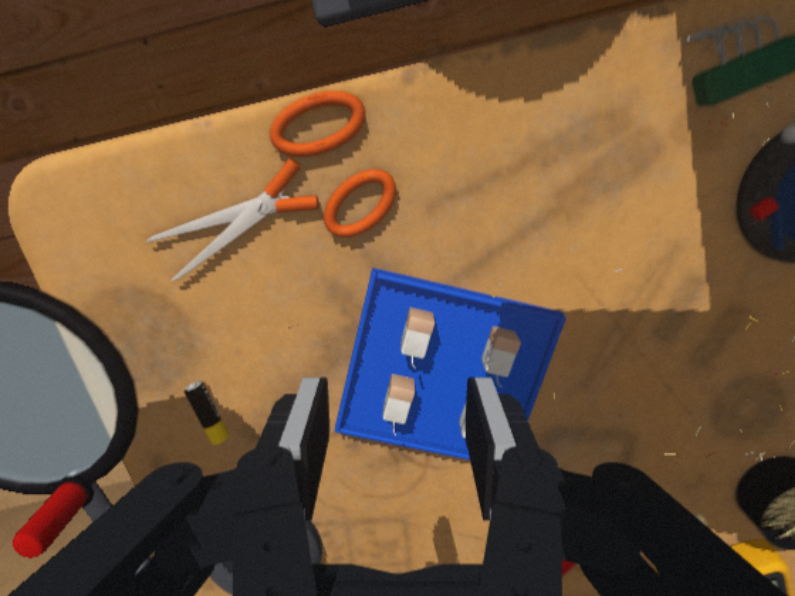

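All four are inside the tray, at (418,332), (500,352), (398,400) and one behind the finger at about (470,415). The lens handle is at lower left. Now I go back to the handle.

carry_out:
  linear:
    - [0.327, -0.972, 0]
    - [0.327, -0.972, 0]
    - [0.327, -0.972, 0]
    - [0.327, -0.972, 0]
    - [0.327, -0.972, 0]
    - [0.327, -0.972, 0]
    - [0.327, -0.972, 0]
    - [0.327, -0.972, 0]
    - [0.327, -0.972, 0]
    - [0.327, -0.972, 0]
    - [0, 0, 0]
    - [0, 0, 0]
  rotation:
    - [0, 0, 0.26]
    - [0, 0, 0.26]
    - [0, 0, 0.26]
    - [0, 0, 0.26]
    - [0, 0, 0.26]
    - [0, 0, 0.26]
    - [0, 0, 0.26]
    - [0, 0, 0.26]
    - [0, 0, 0.26]
    - [0, 0, 0.26]
    - [0, 0, 0]
    - [0, 0, 0]
  grip: [-1, -1, -1, -1, -1, -1, -1, -1, -1, -1, -1, -1]

```text
time: 33.95
ee_pos: [0.4954, -0.2935, 0.2121]
tcp_rot: [180.0, -0.0, -172.2]
wrist_force: [-0.3, 0.9, -0.5]
opening: 0.0853
grasp_force: 0.0
```

Run:
```python
from h import *
o=bot.get_obs();print(o["time"],o["ee_pos"],o["tcp_rot"])
m,i=shot("wrist","w9");h=cv2.cvtColor(i,cv2.COLOR_BGR2HSV)
k=(((h[...,0]<6)|(h[...,0]>174))&(h[...,1]>170)&(h[...,2]>90)).astype(np.uint8)
N,_,st,c=cv2.connectedComponentsWithStats(k)
print([(c[j].round(1),st[j],cast(m,*c[j],.15).round(4)) for j in range(1,N) if st[j,4]>60], proj(m,[.495,-.2934,.157]))
```

```text
33.95 [ 0.49539124 -0.2934618   0.21212727] [ 1.79970005e+02 -2.36862951e-02 -1.72210140e+02]
[(array([279.1, 228. ]), array([266, 206,  27,  44, 985], dtype=int32), array([ 0.4922, -0.2951,  0.15  ]))] [281.37728081 237.53862105]
```

carry_out:
  linear:
    - [0, 0, -1]
    - [0, 0, -1]
    - [0, 0, -1]
    - [0, 0, -1]
    - [0, 0, 0]
    - [0, 0, 0]
    - [0, 0, 0]
    - [0, 0, 0]
    - [0, 0, 0]
    - [0, 0, 0]
    - [0, 0, 0]
  rotation:
    - [0, 0, 0]
    - [0, 0, 0]
    - [0, 0, 0]
    - [0, 0, 0]
    - [0, 0, 0]
    - [0, 0, 0]
    - [0, 0, 0]
    - [0, 0, 0]
    - [0, 0, 0]
    - [0, 0, 0]
    - [0, 0, 0]
  grip: [-1, -1, -1, -1, -1, 0.6, 0.6, 0.6, 0.6, 0.6, 0.6]

```text
time: 35.1
ee_pos: [0.4956, -0.2935, 0.1324]
tcp_rot: [-180.0, 0.0, -172.1]
wrist_force: [0.8, -0.9, 0.7]
opening: 0.0174
grasp_force: 0.0
```

carry_out:
  linear:
    - [-0.063, 0.601, 0]
    - [-0.019, 0.604, 0]
    - [0.025, 0.604, 0]
    - [0.07, 0.601, 0]
    - [0.113, 0.594, 0]
    - [0.157, 0.584, 0]
    - [0.199, 0.571, 0]
    - [0.24, 0.555, 0]
  rotation:
    - [0, 0, -0.525]
    - [0, 0, -0.525]
    - [0, 0, -0.525]
    - [0, 0, -0.525]
    - [0, 0, -0.525]
    - [0, 0, -0.525]
    - [0, 0, -0.525]
    - [0, 0, -0.525]
  grip: [0.6, 0.6, 0.6, 0.6, 0.6, 0.6, 0.6, 0.6]

```text
time: 35.9
ee_pos: [0.5093, -0.1992, 0.1323]
tcp_rot: [-179.9, -0.0, 154.1]
wrist_force: [-2.9, -3.0, 0.7]
opening: 0.0167
grasp_force: 2.1
```

carry_out:
  linear:
    - [0.28, 0.536, 0]
    - [0.319, 0.514, 0]
    - [0.355, 0.489, 0]
    - [0.39, 0.462, 0]
    - [0.423, 0.432, 0]
    - [0.454, 0.4, 0]
    - [0.482, 0.366, 0]
    - [0, 0, 0]
    - [0, 0, 0]
  rotation:
    - [0, 0, -0.525]
    - [0, 0, -0.525]
    - [0, 0, -0.525]
    - [0, 0, -0.525]
    - [0, 0, -0.525]
    - [0, 0, -0.525]
    - [0, 0, -0.525]
    - [0, 0, 0]
    - [0, 0, 0]
  grip: [0.6, 0.6, 0.6, 0.6, 0.6, 0.6, 0.6, 0.6, 0.6]

```text
time: 36.8
ee_pos: [0.5641, -0.135, 0.1321]
tcp_rot: [180.0, -0.0, 125.0]
wrist_force: [1.6, 2.4, -1.7]
opening: 0.0172
grasp_force: 1.4
```

carry_out:
  linear:
    - [0, 0, 0]
    - [0, 0, 0]
    - [0, 0, 0]
    - [0, 0, 1]
    - [0, 0, 1]
    - [0, 0, 1]
    - [0, 0, 1]
    - [-0.2, 1, 1]
    - [-0.2, 1, 1]
    - [-0.2, 1, 0.5]
    - [-0.2, 1, 0]
    - [-0.2, 1, 0]
  rotation:
    - [0, 0, 0]
    - [0, 0, 0]
    - [0, 0, 0]
    - [0, 0, 0]
    - [0, 0, 0]
    - [0, 0, 0]
    - [0, 0, 0]
    - [0, 0, 0.3]
    - [0, 0, 0.3]
    - [0, 0, 0.3]
    - [0, 0, 0.3]
    - [0, 0, 0.3]
  grip: [-1, -1, -1, -1, -1, -1, -1, -1, -1, -1, -1, -1]

```text
time: 38.0
ee_pos: [0.5439, -0.0346, 0.2629]
tcp_rot: [180.0, 0.1, 137.0]
wrist_force: [0.0, 0.4, -0.8]
opening: 0.0852
grasp_force: 0.0
```

carry_out:
  linear:
    - [-0.4, 1, 0]
    - [-0.4, 1, 0]
    - [-0.4, 1, 0]
    - [-0.4, 1, 0]
    - [-0.4, 1, 0]
    - [-0.4, 1, 0]
    - [-0.4, 1, 0]
    - [-0.4, 1, 0]
    - [-0.4, 1, 0]
    - [-0.4, 1, 0]
    - [-0.4, 1, 0]
    - [-0.4, 1, 0]
  rotation:
    - [0, 0, 0.4]
    - [0, 0, 0.4]
    - [0, 0, 0.4]
    - [0, 0, 0.4]
    - [0, 0, 0.4]
    - [0, 0, 0.4]
    - [0, 0, 0.4]
    - [0, 0, 0.4]
    - [0, 0, 0.4]
    - [0, 0, 0.4]
    - [0, 0, 0.4]
    - [0, 0, 0.4]
  grip: [-1, -1, -1, -1, -1, -1, -1, -1, -1, -1, -1, -1]

```text
time: 39.2
ee_pos: [0.4476, 0.2054, 0.2625]
tcp_rot: [180.0, 0.0, 175.4]
wrist_force: [0.4, -0.6, 0.3]
opening: 0.0851
grasp_force: 0.0
```

carry_out:
  linear:
    - [0, 1, 0]
    - [0, 1, 0]
    - [0, 1, 0]
    - [0, 1, 0]
    - [0, 1, 0]
    - [0, 0, 0]
    - [0, 0, 0]
  rotation:
    - [0, 0, 0.1]
    - [0, 0, 0.1]
    - [0, 0, 0.1]
    - [0, 0, 0.1]
    - [0, 0, 0.1]
    - [0, 0, 0]
    - [0, 0, 0]
  grip: [-1, -1, -1, -1, -1, -1, -1]

```text
time: 39.9
ee_pos: [0.4479, 0.3047, 0.2622]
tcp_rot: [-180.0, -0.0, 179.3]
wrist_force: [-0.1, -0.5, 0.8]
opening: 0.0857
grasp_force: 0.0
```

Run:
```python
from h import *
import json
o=bot.get_obs();print(o["time"],o["ee_pos"],o["tcp_rot"])
m,i=shot("wrist","w10",1.42)
json.dump({k:np.array(v).tolist() for k,v in m.items()},open("w10.json","w"))
```

```text
39.9 [0.44794183 0.30465784 0.26218876] [-1.79974170e+02 -1.03160893e-02  1.79315335e+02]
```

View pics/w10.png

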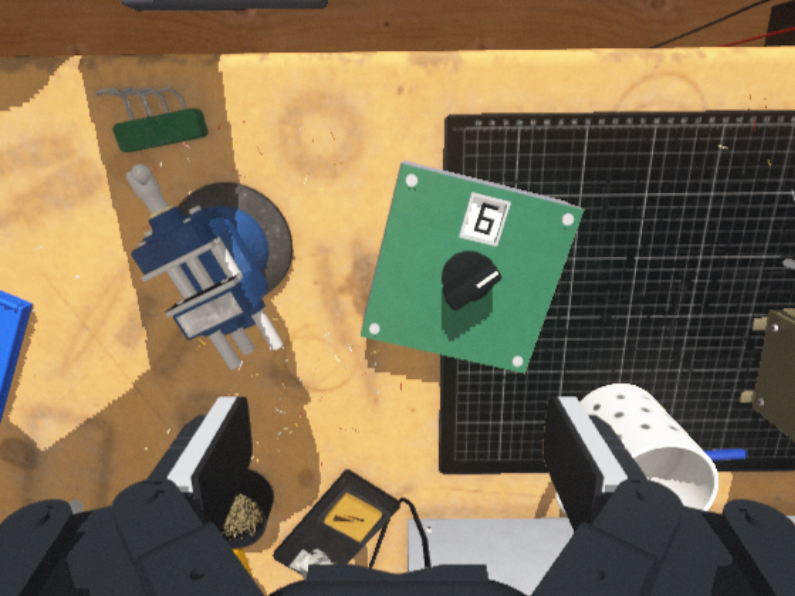

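View: the window at (486,219) reads a "6" upside-down, which is a 9 from the robot's side. The knob's pointer runs from (478,287) to (498,272), which fits 9 (324°). I measure the knob numerically.

Run:
```python
from h import *
import json
s=1.42
def ang(a,b): d=b-a; return np.degrees(np.arctan2(d[1],d[0]))
for f,c,pk in (("w10",[(402,163),(583,209),(525,372),(362,335)],(488,279)),("w3",[(655,185),(818,224),(742,373),(600,336)],(738,291))):
    m=json.load(open(f+".json"));i=cv2.imread(f"pics/{f}_raw.png");h=cv2.cvtColor(i,cv2.COLOR_BGR2HSV)
    P=np.array([cast(m,u/s,v/s,.04)[:2] for u,v in c])
    print(f,"case corners",P.round(3).tolist(),"ctr",P.mean(0).round(4),"x axis",ang(P[0],P[3]).round(1),ang(P[1],P[2]).round(1),ang(P[0],P[1]).round(1)-90)
    k=((h[...,2]>120)&(h[...,1]<60)).astype(np.uint8);N,l,st,cc=cv2.connectedComponentsWithStats(k)
    j=min(range(1,N),key=lambda j:np.hypot(*(cc[j]-np.array(pk)/s)));ys,xs=np.where(l==j)
    W=np.array([cast(m,x,y,.071)[:2] for x,y in zip(xs,ys)]);mu=W.mean(0);_,S,V=np.linalg.svd(W-mu);t=(W-mu)@V[0]
    print("pointer px",cc[j],st[j,4],"ends",(mu+V[0]*t.min()).round(4),(mu+V[0]*t.max()).round(4),"angle",np.degrees(np.arctan2(V[0][1],V[0][0])).round(1))
    kb=((h[...,2]<45)).astype(np.uint8);N,l,st,cc=cv2.connectedComponentsWithStats(kb)
    for j in range(1,N):
        if np.hypot(*(cc[j]-np.array(pk)/s))<30 and st[j,4]>100: print("black",cc[j].round(1),st[j],[cast(m,*cc[j],z)[:2].round(4).tolist() for z in(.045,.055,.071)])
    # window
    k=((h[...,2]>150)&(h[...,1]<60)).astype(np.uint8);k=cv2.morphologyEx(k,cv2.MORPH_CLOSE,np.ones((7,7)));N,l,st,cc=cv2.connectedComponentsWithStats(k)
    pw=np.array((486,219) if f=="w10" else (728,237))/s
    j=min(range(1,N),key=lambda j:np.hypot(*(cc[j]-pw)));print("window",cc[j].round(1),st[j],cast(m,*cc[j],.04)[:2].round(4))
```

```text
w10 case corners [[0.393, 0.308], [0.426, 0.433], [0.551, 0.401], [0.518, 0.277]] ctr [0.4719 0.3546] x axis -14.0 -14.2 -14.599999999999994
pointer px [342.90909091 196.25454545] 55 ends [0.4607 0.3694] [0.4707 0.3563] angle -52.5
black [328.5 200.9] [312 183  40  35 429] [[0.4784, 0.3531], [0.4752, 0.3518], [0.47, 0.3496]]
window [342.  144.8] [ 283  113  125   61 1689] [0.4225 0.3653]
w3 case corners [[0.392, 0.302], [0.423, 0.434], [0.551, 0.402], [0.516, 0.276]] ctr [0.4707 0.3535] x axis -12.0 -13.8 -13.0
pointer px [521.36585366 203.97560976] 41 ends [0.4609 0.3692] [0.4706 0.3567] angle -52.4
black [499.7 203.3] [ 479  186   50   38 1114] [[0.4735, 0.3564], [0.4702, 0.35], [0.4649, 0.3398]]
window [511.8 166.1] [495 150  35  33 715] [0.4317 0.3647]
```

carry_out:
  linear:
    - [0.1, 0.205, -0.3]
    - [0.1, 0.205, -0.3]
    - [0.1, 0.205, -0.3]
    - [0.1, 0.205, -0.3]
    - [0.1, 0.205, -0.3]
    - [0.1, 0.205, -0.3]
    - [0.1, 0.205, -0.3]
    - [0.1, 0.205, -0.3]
    - [0.1, 0.205, -0.3]
    - [0.1, 0.205, -0.3]
    - [0.1, 0.205, -0.3]
    - [0.1, 0.205, -0.3]
  rotation:
    - [0, 0, 1]
    - [0, 0, 1]
    - [0, 0, 1]
    - [0, 0, 1]
    - [0, 0, 1]
    - [0, 0, 1]
    - [0, 0, 1]
    - [0, 0, 1]
    - [0, 0, 1]
    - [0, 0, 1]
    - [0, 0, 1]
    - [0, 0, 1]
  grip: [-0.1, -0.1, -0.1, -0.1, -0.1, -0.1, -0.1, -0.1, -0.1, -0.1, -0.1, -0.1]

```text
time: 41.15
ee_pos: [0.4724, 0.3531, 0.1904]
tcp_rot: [-180.0, 0.0, -84.5]
wrist_force: [0.5, -0.7, -0.1]
opening: 0.0473
grasp_force: 0.0
```

carry_out:
  linear:
    - [0, 0, -1]
    - [0, 0, -1]
    - [0, 0, -1]
    - [0, 0, -1]
    - [0, 0, 0]
    - [0, 0, 0]
    - [0, 0, 0]
  rotation:
    - [0, 0, 1]
    - [0, 0, 1]
    - [0, 0, 1]
    - [0, 0, 1]
    - [0, 0, 0]
    - [0, 0, 0]
    - [0, 0, 0]
  grip: [-0.1, -0.1, -0.1, -0.1, -0.1, -0.1, -0.1]

```text
time: 41.85
ee_pos: [0.4726, 0.354, 0.1119]
tcp_rot: [-179.9, -0.0, -52.9]
wrist_force: [-0.2, 0.2, -0.4]
opening: 0.0471
grasp_force: 0.0
```

```bash
cat >> h.py <<'E'
def pointer(tag,z=.071,R=40):
    m,i=shot("wrist",tag);h=cv2.cvtColor(i,cv2.COLOR_BGR2HSV);e=proj(m,[.472,.354,z])
    k=((h[...,2]>120)&(h[...,1]<60)).astype(np.uint8);N,l,st,cc=cv2.connectedComponentsWithStats(k)
    for j in range(1,N):
        if np.hypot(*(cc[j]-e))<R*2 and st[j,4]>40:
            ys,xs=np.where(l==j);W=np.array([cast(m,x,y,z)[:2] for x,y in zip(xs,ys)]);mu=W.mean(0);_,S,V=np.linalg.svd(W-mu,full_matrices=False);t=(W-mu)@V[0]
            print("px",cc[j].round(1),st[j],"ends",(mu+V[0]*t.min()).round(4),(mu+V[0]*t.max()).round(4),"ang",np.degrees(np.arctan2(V[0][1],V[0][0])).round(1))
    print("expect",e)
    return m,i
E
python3 -c "
from h import *
o=bot.get_obs();print(o['time'],o['ee_pos'],o['tcp_rot'],o['q'])
m,i=pointer('w11')
h=cv2.cvtColor(i,cv2.COLOR_BGR2HSV);kb=(h[...,2]<45).astype(np.uint8);N,l,st,cc=cv2.connectedComponentsWithStats(kb)
print([(cc[j].round(1),st[j]) for j in range(1,N) if st[j,4]>500])"
```

```text
41.85 [0.47261338 0.3540178  0.11186328] [-1.79890025e+02 -3.11320988e-03 -5.29280089e+01] [ 3.68368189e+01  9.76405734e+00  1.27819460e+00  8.14041507e+01
 -2.66178518e-03 -9.02351778e+01]
px [316.2 276.3] [ 293  248   46   59 1191] ends [0.4574 0.3396] [0.4373 0.3692] ang 124.1
px [279.5 270.5] [278 257   4  28 112] ends [0.4708 0.3565] [0.4609 0.3696] ang 127.0
px [313.4 269.9] [308 265  12  11  85] ends [0.4511 0.349 ] [0.4519 0.3542] ang 81.3
expect [280.51063403 252.45319988]
[(array([85.2, 70.9]), array([   0,    3,  215,  148, 5781], dtype=int32)), (array([ 17.8, 150.8]), array([  0, 127,  39,  48, 943], dtype=int32)), (array([268.2, 226.7]), array([ 250,  202,   53,   79, 1395], dtype=int32)), (array([108.6, 262.6]), array([  87,  236,   46,   57, 1089], dtype=int32)), (array([125. , 274.8]), array([105, 251,  40,  49, 551], dtype=int32)), (array([140.9, 285.2]), array([ 117,  258,   50,   55, 1055], dtype=int32)), (array([273.3, 373.4]), array([    3,   268,   554,   152, 35158], dtype=int32)), (array([158.4, 295.6]), array([138, 272,  41,  48, 605], dtype=int32)), (array([233. , 347.8]), array([213, 327,  40,  41, 661], dtype=int32)), (array([260.9, 362.1]), array([ 232,  342,   60,   43, 1123], dtype=int32)), (array([285. , 372.6]), array([261, 351,  49,  44, 757], dtype=int32))]
```

carry_out:
  linear:
    - [0, 0, -1]
    - [0, 0, -1]
    - [0, 0, -0.7]
    - [0, 0, 0]
    - [0, 0, 0]
    - [0, 0, 0]
    - [0, 0, 0]
    - [0, 0, 0]
    - [0, 0, 0]
  rotation:
    - [0, 0, 0]
    - [0, 0, 0]
    - [0, 0, 0]
    - [0, 0, 0]
    - [0, 0, 0]
    - [0, 0, 0]
    - [0, 0, 0]
    - [0, 0, 0]
    - [0, 0, 0]
  grip: [-0.1, -0.1, -0.1, -0.1, 1, 1, 1, 1, 1]
  grip_force: 30

```text
time: 42.8
ee_pos: [0.4724, 0.3543, 0.0577]
tcp_rot: [-179.9, -0.0, -52.7]
wrist_force: [-1.7, -1.2, 7.6]
opening: 0.0134
grasp_force: 33.7
```

carry_out:
  linear:
    - [0, 0, 0]
    - [0, 0, 0]
    - [0, 0, 0]
    - [0, 0, 0]
    - [0, 0, 0]
    - [0, 0, 0]
    - [0, 0, 0]
    - [0, 0, 0]
    - [0, 0, 0]
    - [0, 0, 0]
    - [0, 0, 0]
    - [0, 0, 0]
  rotation:
    - [0, 0, -0.9]
    - [0, 0, -0.9]
    - [0, 0, -0.9]
    - [0, 0, -0.9]
    - [0, 0, -0.9]
    - [0, 0, -0.9]
    - [0, 0, -0.9]
    - [0, 0, -0.9]
    - [0, 0, -0.9]
    - [0, 0, -0.9]
    - [0, 0, -0.9]
    - [0, 0, -0.9]
  grip: [1, 1, 1, 1, 1, 1, 1, 1, 1, 1, 1, 1]

```text
time: 44.0
ee_pos: [0.4713, 0.3544, 0.0577]
tcp_rot: [179.9, 0.0, -139.4]
wrist_force: [-7.9, -2.2, 8.2]
opening: 0.0132
grasp_force: 34.1
```

carry_out:
  linear:
    - [0, 0, 0]
    - [0, 0, 0]
    - [0, 0, 0]
    - [0, 0, 0]
    - [0, 0, 0]
    - [0, 0, 0]
    - [0, 0, 0]
    - [0, 0, 0]
    - [0, 0, 0]
    - [0, 0, 0]
    - [0, 0, 0]
    - [0, 0, 0]
  rotation:
    - [0, 0, -0.9]
    - [0, 0, -0.9]
    - [0, 0, -0.9]
    - [0, 0, -0.9]
    - [0, 0, -0.9]
    - [0, 0, -0.9]
    - [0, 0, -0.9]
    - [0, 0, -0.9]
    - [0, 0, -0.9]
    - [0, 0, -0.9]
    - [0, 0, -0.9]
    - [0, 0, -0.9]
  grip: [1, 1, 1, 1, 1, 1, 1, 1, 1, 1, 1, 1]

```text
time: 45.2
ee_pos: [0.4713, 0.3555, 0.0577]
tcp_rot: [179.9, -0.2, 134.3]
wrist_force: [-7.8, 4.4, 7.0]
opening: 0.0132
grasp_force: 33.8
```

carry_out:
  linear:
    - [0, 0, 0]
    - [0, 0, 0]
    - [0, 0, 0]
    - [0, 0, 0]
  rotation:
    - [0, 0, -0.7]
    - [0, 0, 0]
    - [0, 0, 0]
    - [0, 0, 0]
  grip: [1, 1, 1, 1]

```text
time: 45.6
ee_pos: [0.4713, 0.3555, 0.0577]
tcp_rot: [179.9, -0.2, 128.9]
wrist_force: [-7.1, 5.4, 7.0]
opening: 0.0133
grasp_force: 33.8
```

carry_out:
  linear:
    - [0, 0, 0]
    - [0, 0, 0]
    - [0, 0, 0]
    - [0, 0, 1]
    - [0, 0, 1]
    - [0, 0, 1]
    - [0, 0, 1]
    - [0, -0.2, 1]
    - [-0.2, -0.6, 1]
    - [-0.2, -0.6, 1]
    - [-0.2, -0.6, 1]
    - [-0.2, -0.6, 1]
  rotation:
    - [0, 0, 0]
    - [0, 0, 0]
    - [0, 0, 0]
    - [0, 0, 0]
    - [0, 0, 0]
    - [0, 0, 0]
    - [0, 0, 0]
    - [0, 0, 1]
    - [0, 0, 1]
    - [0, 0, 1]
    - [0, 0, 1]
    - [0, 0, 1]
  grip: [-0.1, -0.1, -0.1, -0.1, -0.1, -0.1, -0.1, -0.1, -0.1, -0.1, -0.1, -0.1]

```text
time: 46.8
ee_pos: [0.456, 0.3014, 0.2371]
tcp_rot: [-180.0, 0.0, 169.2]
wrist_force: [-0.4, 0.3, 0.2]
opening: 0.0471
grasp_force: 0.0
```

carry_out:
  linear:
    - [0, 0, 0]
    - [0, 0, 0]
    - [0, 0, 0]
  rotation:
    - [0, 0, 0]
    - [0, 0, 0]
    - [0, 0, 0]
  grip: [-0.1, -0.1, -0.1]

```text
time: 47.1
ee_pos: [0.456, 0.3022, 0.235]
tcp_rot: [-179.9, -0.1, 168.7]
wrist_force: [0.4, 0.0, 0.2]
opening: 0.0469
grasp_force: 0.0
```

Run:
```python
from h import *
o=bot.get_obs();print(o["time"],o["ee_pos"],o["tcp_rot"])
m,i=pointer("w12")
u,v=proj(m,[.431,.364,.04]).astype(int);print(u,v)
A=cv2.resize(i[max(v-50,0):v+90,max(u-70,0):u+70],(400,400),interpolation=cv2.INTER_CUBIC)
A=cv2.rotate(A,cv2.ROTATE_180)
ms,s=shot("side","s2");mc,c=shot("scene","sc2")
p=proj(ms,[.529,-.084,.06]).astype(int);q=proj(mc,[.529,-.084,.05]).astype(int)
f=lambda i,p:cv2.resize(i[p[1]-40:p[1]+40,p[0]-40:p[0]+40],(300,300),interpolation=cv2.INTER_CUBIC)
B=np.vstack([f(s,p),f(c,q)]);cv2.imwrite("pics/fin.png",np.hstack([np.vstack([A,np.zeros((200,400,3),np.uint8)]),B]))
# lens centre from scene by dark rim ellipse at z .112
print("lens expected px scene",proj(mc,[.529,-.084,.112]),"side",proj(ms,[.529,-.084,.112]))
```

```text
47.1 [0.45601584 0.30222293 0.2349822 ] [-1.79945790e+02 -5.83033229e-02  1.68729803e+02]
px [343.3 138.4] [ 326  120   36   38 1057] ends [0.4118 0.3648] [0.4412 0.3556] ang -17.3
px [335.  202.4] [328 195  15  16  64] ends [0.4739 0.3519] [0.4845 0.339 ] ang -50.5
px [388.5 241.9] [385 238   8   9  59] ends [0.5212 0.3868] [0.5294 0.3873] ang 2.9
expect [343.54772181 192.81097438]
342 138
lens expected px scene [317.79995174 236.30240034] side [323.58705389 189.22228039]
```

View pics/fin.png

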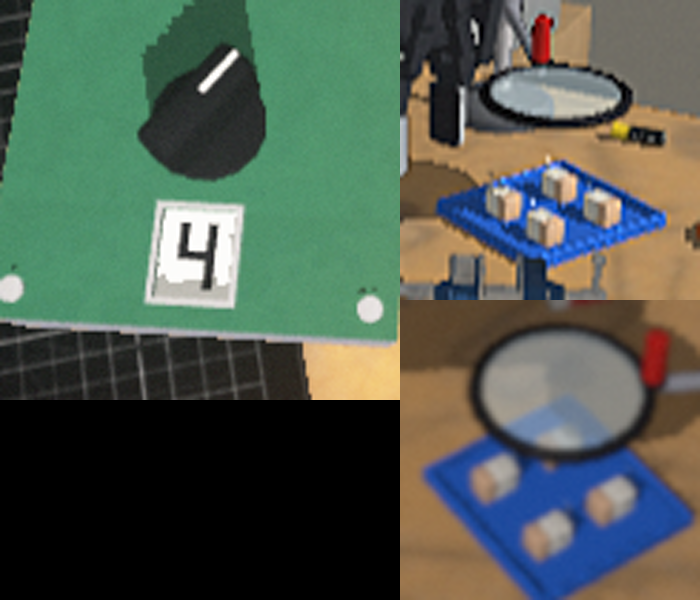

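Run:
```python
from h import *
ms=bot.camera_model("side");mc=bot.camera_model("scene")
p=proj(ms,[.529,-.084,.06]).astype(int)-40;q=proj(mc,[.529,-.084,.05]).astype(int)-40
a=q+np.array([163,93])/3.75;b=p+np.array([157,94])/3.75
print(cast(mc,*a,.112),cast(ms,*b,.112),tri([mc,ms],[a,b]))
o=bot.get_obs();print(o["time"],o["wrist_force"]);print(bot.job_done())
```

```text
[ 0.5264654 -0.0897813  0.112    ] [ 0.52873704 -0.08552263  0.112     ] [ 0.52941029 -0.08880699  0.10995151]
47.25 [ 0.36681207 -0.04039504  0.18536752]
the job is handed in; nothing more can be done
None
```

I handed the job in at about 47 s: all four resistors lie apart on the tray floor, the lens is back within about 5 mm of the tray centre, the counter shows 4 in the middle of its window, and I did not touch the batteries or the fuse.

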